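Clamp a casting and trace its joint seam with the burr-checking probe

TASK

Check the joint seam of the cast elbow that lies in the fixture for burrs: first push the toggle clamp's handle fully down so that the elbow is held. Then take the ball-pointed probe from its fork and run its sprung point slowly (about 2 cm a second) along the V-shaped seam on top, from the flanged end round the bend to the spigot end, keeping the point lightly down in the seam all the way and never pressing its spring right home. Hang the probe back in its fork, upright, and leave the clamp shut and the scraper, blower bulb, eye loupe and spare elbow undisturbed.

Things in the scene. Friction and masses are not known exactly. Their poses are not given: they have to be found in the camera images.
- fixture: Dark steel plate, 190 x 220 x 12 mm, fixed to the bench, with 8 mm dowel pins round the casting and a toggle clamp. Origin on its underside, right below the casting's origin (casting 12 mm above the bench, axes parallel to these); z up. It spans x -105..85, y -150..70 mm. The clamp stands on the -y side and swings in the y-z plane.
- clamp (a joint): Toggle clamp handle, rad: 0 = handle level and clamp shut (hard stop), about 1 = open, handle sticking up. The pressing arm is geared to it and comes down as the handle comes down; friction (about 0.45 N m) keeps the handle where it is left. Closing takes about 6 to 12 N pressing at the grip.
- clamp_hinge (a point): Handle's pivot, on the clamp's centre plane, 42 mm above the bench. The pivot axis is the fixture's x.
- clamp_grip (a point): Middle of the handle's black rubber grip (round, 17 mm thick, 66 mm long), on its centre line, 85 mm from the pivot; the grip ends 108 mm from the pivot. Clamp shut: the handle points along the fixture's -y, level, 42 mm above the bench. Opening swings its end up and then towards the casting (+y) by the joint's angle.
- clamp_pad: The clamp's rubber foot, 13 mm across, at the end of the pressing arm; it is sprung and presses with about 4 N on the casting's flat side ear when the clamp is shut. With the clamp shut nothing of the clamp is higher than 60 mm above the bench.
- casting: Elbow of bare aluminium, loose between the pins, 34 mm wide, 30 mm high; two halves meet in a V seam 12 mm wide, 5 mm deep along the middle of its top. Origin on the underside below the start of the bend; x along the straight leg, z up. Seam: from the 54 mm wide flange (x = -70) along x to 0, 50 degrees towards +y on a 35 mm radius, then 32 mm straight to the spigot end. Clamp ear on -y side.
- seam_0 (a point): Point on the bottom line of the V seam, near the flanged end. Its x axis points along the seam towards the spigot end, y across the seam, z up out of it. In the casting's frame it is at (-56.0, 0.0, 25) mm.
- seam_1 (a point): Point on the bottom line of the V seam, 19 mm on. Its x axis points along the seam towards the spigot end, y across the seam, z up out of it. In the casting's frame it is at (-37.0, 0.0, 25) mm.
- seam_2 (a point): Point on the bottom line of the V seam, 38 mm on. Its x axis points along the seam towards the spigot end, y across the seam, z up out of it. In the casting's frame it is at (-18.0, 0.0, 25) mm.
- seam_3 (a point): Point on the bottom line of the V seam, where the bend begins. Its x axis points along the seam towards the spigot end, y across the seam, z up out of it. In the casting's frame it is at (0.0, 0.0, 25) mm.
- seam_4 (a point): Point on the bottom line of the V seam, half-way round the bend. Its x axis points along the seam towards the spigot end, y across the seam, z up out of it. In the casting's frame it is at (14.8, 3.3, 25) mm.
- seam_5 (a point): Point on the bottom line of the V seam, where the bend ends. Its x axis points along the seam towards the spigot end, y across the seam, z up out of it. In the casting's frame it is at (26.8, 12.5, 25) mm.
- seam_6 (a point): Point on the bottom line of the V seam, 12 mm past the bend. Its x axis points along the seam towards the spigot end, y across the seam, z up out of it. In the casting's frame it is at (34.5, 21.7, 25) mm.
- seam_7 (a point): Point on the bottom line of the V seam, by the spigot end. Its x axis points along the seam towards the spigot end, y across the seam, z up out of it. In the casting's frame it is at (42.2, 30.9, 25) mm.
- stylus: Ball-pointed probe hanging upright in one of two forks, about 80 g. Straight knurled metal handle, 14 mm thick, from z = 5 to 63 mm; collar 24 mm across, 5 mm thick, resting on the fork; 11 mm barrel and nose from 0 to -56 mm, then a thin rod to the ball point at z = -72 mm. Origin: centre of the collar's underside; z up along the probe.
- stylus_point (a point): Lowest point of the probe's 5 mm steel ball, on the probe's axis, 72 mm below its origin when not pressed. It moves up into the nose when pressed. In the seam it rests about 1 mm above the seam's bottom line.
- stylus_tip (a joint): How far the sprung point is pushed in, m: 0 = out, 0.010 = pressed right home. It takes 0.4 N to start moving it and 0.25 N more for each mm.
- hanger: Tool hanger fixed to the bench: grey foot 110 x 150 mm, a post behind, two open forks at 105 mm height, 84 mm apart along its y. Origin under the foot, midway between the forks. Slots 14 mm wide, open to -x; tines 9 mm wide, 6 mm thick, with lips 4 mm up at their front ends, so tools go in and out from above or over the lips. Only the tools stand above the forks.
- fork_a (a point): Seat of the fork on the hanger's +y side: where the origin (collar underside) of a hanging tool belongs, on the fork's top face.
- fork_b (a point): The same for the fork on the -y side. The probe hangs in either fork, the scraper in the other.
- scraper: Hand scraper in the other fork: bulging wooden handle 21 mm wide, its top 50 mm above its origin, flat blade below. Same collar and origin as the probe. Not to be moved.
- blower: Black rubber air-blower bulb standing on the bench, 56 mm wide, 120 mm high; origin under it. Not to be moved.
- loupe: Black eye loupe standing on the bench, 42 mm wide, 34 mm high; origin under it. Not to be moved.
- spare_casting: A second, like elbow lying on the bench beyond the fixture; not the one to check. Not to be moved.
Not all that is in view belongs to the job. Of the things that look like the hanger, the smaller one is meant.

How it is judged (in metres and radians):
On the way, in this order (a step that is already met when the one before it is completed fails the run):
1. the clamp handle is fully down and the clamp's foot presses on the casting (value of joint clamp below 0.08 rad and contact force between clamp_pad and casting above 0.8 N), for 0.2 s.
2. the probe's point is in the seam near the flanged end (within 4 mm of seam_0, touching the casting), clamp still shut (distance between stylus_point and seam_0 below 0.004 m and contact force between stylus and casting above 0.15 N and value of joint clamp below 0.08 rad).
3. the probe's point is in the seam 19 mm on (within 4 mm of seam_1, touching the casting), clamp still shut (distance between stylus_point and seam_1 below 0.004 m and contact force between stylus and casting above 0.15 N and value of joint clamp below 0.08 rad).
4. the probe's point is in the seam 38 mm on (within 4 mm of seam_2, touching the casting), clamp still shut (distance between stylus_point and seam_2 below 0.004 m and contact force between stylus and casting above 0.15 N and value of joint clamp below 0.08 rad).
5. the probe's point is in the seam where the bend begins (within 4 mm of seam_3, touching the casting), clamp still shut (distance between stylus_point and seam_3 below 0.004 m and contact force between stylus and casting above 0.15 N and value of joint clamp below 0.08 rad).
6. the probe's point is in the seam half-way round the bend (within 4 mm of seam_4, touching the casting), clamp still shut (distance between stylus_point and seam_4 below 0.004 m and contact force between stylus and casting above 0.15 N and value of joint clamp below 0.08 rad).
7. the probe's point is in the seam where the bend ends (within 4 mm of seam_5, touching the casting), clamp still shut (distance between stylus_point and seam_5 below 0.004 m and contact force between stylus and casting above 0.15 N and value of joint clamp below 0.08 rad).
8. the probe's point is in the seam 12 mm past the bend (within 4 mm of seam_6, touching the casting), clamp still shut (distance between stylus_point and seam_6 below 0.004 m and contact force between stylus and casting above 0.15 N and value of joint clamp below 0.08 rad).
9. the probe's point is in the seam by the spigot end (within 4 mm of seam_7, touching the casting), clamp still shut (distance between stylus_point and seam_7 below 0.004 m and contact force between stylus and casting above 0.15 N and value of joint clamp below 0.08 rad).
At the end, for the whole second after the job is handed in: The probe hangs still and upright (7 degrees), collar seated on its fork (6 mm sideways, 3 mm in height); the clamp handle is fully down (under 0.08 rad), its foot pressing on the casting; the casting is in place between the pins (4 mm); the scraper still hangs in its fork (all of step 1 and ((horizontal distance between stylus and fork_a below 0.006 m and z of stylus in the frame of fork_a between -0.003 and 0.003 m) or (horizontal distance between stylus and fork_b below 0.006 m and z of stylus in the frame of fork_b between -0.003 and 0.003 m)) and angle between stylus's own z axis and vertical below 0.12 rad and linear speed of stylus below 0.02 m/s and horizontal distance between casting and fixture below 0.004 m and z of casting in the frame of fixture below 0.015 m and distance of scraper from where it was at the start of the episode below 0.006 m); the robot touches nothing.
It fails at once if the point is drawn along the seam (between its two end points) faster than 6 cm/s (contact force between stylus and casting above 0.15 N and distance between stylus_point and seam_0 above 0.009 m and distance between stylus_point and seam_7 above 0.009 m and linear speed of stylus above 0.06 m/s).
It fails at once if the probe's spring is pressed right home (more than 9.3 of its 10 mm) (value of joint stylus_tip above 0.0093 m).
It fails at once if part-way along the seam the point comes out of it: lifted just above it (under 9 mm) or onto the casting's face beside it ((x of stylus_point in the frame of seam_1 between -0.007 and 0.007 m and y of stylus_point in the frame of seam_1 between -0.015 and 0.015 m and z of stylus_point in the frame of seam_1 below 0.009 m and not (y of stylus_point in the frame of seam_1 between -0.0045 and 0.0045 m and z of stylus_point in the frame of seam_1 below 0.0045 m)) or (x of stylus_point in the frame of seam_2 between -0.007 and 0.007 m and y of stylus_point in the frame of seam_2 between -0.015 and 0.015 m and z of stylus_point in the frame of seam_2 below 0.009 m and not (y of stylus_point in the frame of seam_2 between -0.0045 and 0.0045 m and z of stylus_point in the frame of seam_2 below 0.0045 m)) or (x of stylus_point in the frame of seam_3 between -0.007 and 0.007 m and y of stylus_point in the frame of seam_3 between -0.015 and 0.015 m and z of stylus_point in the frame of seam_3 below 0.009 m and not (y of stylus_point in the frame of seam_3 between -0.0045 and 0.0045 m and z of stylus_point in the frame of seam_3 below 0.0045 m)) or (x of stylus_point in the frame of seam_4 between -0.007 and 0.007 m and y of stylus_point in the frame of seam_4 between -0.015 and 0.015 m and z of stylus_point in the frame of seam_4 below 0.009 m and not (y of stylus_point in the frame of seam_4 between -0.0045 and 0.0045 m and z of stylus_point in the frame of seam_4 below 0.0045 m)) or (x of stylus_point in the frame of seam_5 between -0.007 and 0.007 m and y of stylus_point in the frame of seam_5 between -0.015 and 0.015 m and z of stylus_point in the frame of seam_5 below 0.009 m and not (y of stylus_point in the frame of seam_5 between -0.0045 and 0.0045 m and z of stylus_point in the frame of seam_5 below 0.0045 m)) or (x of stylus_point in the frame of seam_6 between -0.007 and 0.007 m and y of stylus_point in the frame of seam_6 between -0.015 and 0.015 m and z of stylus_point in the frame of seam_6 below 0.009 m and not (y of stylus_point in the frame of seam_6 between -0.0045 and 0.0045 m and z of stylus_point in the frame of seam_6 below 0.0045 m))).
It fails at once if the casting is pushed out of its place (horizontal distance between casting and fixture above 0.006 m).
It fails at once if the scraper, the blower, the loupe or the spare casting is disturbed (distance of scraper from where it was at the start of the episode above 0.02 m or distance of any of blower, loupe, spare_casting from where it was at the start of the episode above 0.03 m).
It also fails if it takes over 72 s, if anything falls off the work surface, if the arm or the gripper's body presses on something with over 40 N, if the wrist force passes 120 N, or if a joint passes its speed limit or range.

ROBOT

A 6-joint arm with a two-finger parallel gripper is mounted at the origin on the work surface. World frame = base frame: x ahead of the robot, y to its left, z up, the work surface at z = 0. Lengths are in mm, angles in rad, forces in N, time in s.
With the tool pointing down it reaches from about 300 to 750 mm from the base axis. Payload 8.5 kg.
Tool frame: the origin (TCP) lies midway between the tips of the shut fingers; the grasp point (between the pads) lies 19 mm behind it; z points along the fingers, y is the line along which they close (so a half turn about z gives the same grasp; the last joint's range is limited). The gripper opens to 85 mm and grips with 20 to 120 N. Pads are 22 mm wide; open, the fingers measure 114 mm over their backs; the gripper's body (76 mm by 85 mm) begins 54 mm behind the grasp point. The pads swing forward as they close: fully open they stand 13 mm farther back than shut.
Start: joints at [-1.429, 0.381, 1.297, -0, 1.464, -0.215], TCP at [192.096, -515.344, 198.722] pointing down, gripper open.
Joint ranges: [-3.11, 3.11], [-0.89, 2.33], [0.22, 2.48], [-1.42, 4.56], [0.17, 2.85], [-2.88, 2.88]. Speed limits (rad/s): [2.39, 2.39, 3.14, 3.14, 3.14, 3.14].

INTERFACE

Orientations are given as [roll, pitch, yaw] about the fixed x, y, z axes, in that order (R = Rz(yaw) Ry(pitch) Rx(roll)).
In Python, from cell import robot gives the robot as it stands.
- The arm moves only by the tool drive_tool, never from a script. Its argument "rows" is a list of rows, each a list of 5 numbers: the shift along the tool's x, y, z in cm, then the turn about the tool's z in rad, then the finger opening in cm, from 0 to 8.54. In form: [[tx, ty, tz, yaw, grip], ...]. A call has 1 to 8 rows; each row is the pose to reach, as a shift and turn from the pose commanded when the call began, along the tool's axes at that moment; what a row does not reach only later rows make up. A row lasts 1/10 s, in which the tool goes at most 50 mm and 8.59 degrees, less where a joint would pass 70% of its speed; a pose out of reach is approached as far as the arm can. A call with a gripper value outside its range is refused whole. The fingers move at their own pace and stop on an object; the grip force is fixed at half the most. Time passes only in rows, so rows that repeat a pose let the fingers close. It gives the time, the measured TCP pose, the force, the opening and the grip force at its end, in the units of the state.
- robot.observe(): the state, without advancing time (a new reading comes with each control period).
- robot.get_image(name): name is "scene" or "top" or "wrist"; returns a dict with "pixels" (480x640x3 uint8, blue, green, red), "K" (3x3 intrinsics, pixels), "world_from_camera" (4x4, takes a point from camera to world coordinates). Camera axes: x right, y down, z forward; pixel columns grow to the right and rows downward; lengths in mm; the calibration is good to about 2 mm. A picture is of the moment at which its call begins. There is no depth.
- robot.job_done(): hands the job in; it is judged then, once.
Trained networks look in a picture, given as the dict that the camera call returned (one of the last four; its "shot" number tells which), for a name from the list of things; names that differ only in an ending like _2 or _b are one class to them, and where a whole thing is asked for, a point or a joint stands for the part that bears it (a point fixed in the world has none). Each returns a list of dicts, best first, with "conf" (0 to 1); they miss things now and then, are a little off and sometimes report something else, mostly with a low value. They report only what shows in the picture. A call takes as long as a camera call. They do not tell look-alikes from the thing itself.
- robot.boxes_of(thing, picture): "extent" ([left, top, right, bottom] in pixels, round what is visible of it).
The state is a dict: "time": time; "joint_pos": joint angles; "joint_vel": joint speeds; "joint_torque": joint torques, N m; "tcp_pos": TCP position; "tcp_rot": TCP orientation; "contact_force": force on the tool from outside, world axes, zero at the start; "wrist_torque": the same for the moment, N m; "opening": finger opening in mm; "finger_force": force on a finger pad.
Only numpy, scipy, OpenCV 4.12 (cv2) and the standard library are available. Lean on these libraries where they do the work, as an engineer would, in place of code of your own. Each camera call takes 0.05 s, during which the arm holds its last target. There are 200 camera calls.

## Working session

There is one attempt and no reset: what is moved stays moved. The work goes in short steps, Python scripts to look and compute and a tool call to move; the robot and the scene stay as the last step left them, time stands still between calls to the robot, and variables do not carry over. Pictures are saved under pics/ and viewed, at most 10 in all, crops included, and the job is handed in when it is done.

Besides the shell and the picture viewer there is one more tool, called after ">>>" in YAML: its name, and indented under it one key for each argument. drive_tool: Moves the arm, as the interface text tells. Its arguments: {"type":"object","properties":{"rows":{"type":"array","items":{"type":"array","items":{"type":"number"}}}},"required":["rows"]}

```bash
mkdir -p pics; ls; cat > h.py <<'E'
import numpy as np, cv2
from cell import robot
def snap(n,f=None):
    p=robot.get_image(n)
    if f: cv2.imwrite('pics/'+f,p['pixels'])
    return p
def ray(p,u,v):
    T=np.array(p['world_from_camera']);K=np.array(p['K'])
    d=T[:3,:3]@np.linalg.solve(K,[u,v,1.]);return T[:3,3],d
def at(p,u,v,z):
    o,d=ray(p,u,v);return o+d*(z-o[2])/d[2]
def proj(p,X):
    T=np.array(p['world_from_camera']);K=np.array(p['K'])
    c=T[:3,:3].T@(np.atleast_2d(X)-T[:3,3]).T;q=K@c;return (q[:2]/q[2]).T
E
python3 - <<'E'
from h import *
np.set_printoptions(precision=1,suppress=True)
im=[]
for n in('top','scene'):
    p=snap(n,n+'0.png');print(n,np.array(p['world_from_camera']),p['K'][0])
    for t in('fixture','clamp_grip','casting','stylus','hanger','scraper','blower','loupe','spare_casting'):
        for b in robot.boxes_of(t,p)[:3]: print(t,round(b['conf'],2),np.array(b['extent']))
print(robot.observe())
E
```

```text
pics
top [[  -0.    -1.     0.1  407.1]
 [  -1.     0.    -0.    26. ]
 [   0.    -0.1   -1.  1310.1]
 [   0.     0.     0.     1. ]] [602.    0.  322.3]
fixture 0.67 [306.7 152.9 437.5 255.6]
clamp_grip 0.9 [395.1 185.2 437.7 206.4]
clamp_grip 0.24 [318.5 175.8 367.1 238.5]
casting 0.76 [316.9 175.3 366.9 234.1]
casting 0.28 [411.3 117.9 478.9 163.7]
hanger 0.91 [170.9 186.8 246.3 239.4]
hanger 0.71 [ 77.9 279.2 193.9 357.1]
scraper 0.63 [169.2 209.3 186.4 220.3]
blower 0.71 [245.4 129.7 268.4 158.9]
loupe 0.54 [488.8 259.8 513.8 280.2]
spare_casting 0.61 [410.2 122.  475.9 166. ]
spare_casting 0.22 [320.9 175.7 370.1 238.9]
spare_casting 0.15 [170.2 186.8 246.8 239.7]
scene [[   0.7    0.5   -0.6 1232.7]
 [   0.7   -0.5    0.5 -667.5]
 [  -0.    -0.8   -0.7  945.1]
 [   0.     0.     0.     1. ]] [597.1   0.  326.3]
fixture 0.79 [258.3 254.1 385.6 353.9]
fixture 0.61 [274.2 291.9 297.2 309.9]
fixture 0.17 [309.4 263.5 372.2 299.3]
clamp_grip 0.71 [271.3 293.3 298.  309.9]
clamp_grip 0.18 [376.3 182.4 453.5 250.7]
casting 0.68 [309.2 265.1 368.1 301. ]
stylus 0.76 [395.5 177.1 407.6 215.8]
hanger 0.96 [378.8 179.2 449.3 254.7]
hanger 0.82 [341.4 103.5 429.8 195.5]
hanger 0.61 [309.5 264.  372.2 299. ]
scraper 0.57 [421.8 167.  434.5 186.4]
blower 0.77 [422.9 239.9 445.4 285.7]
loupe 0.96 [155.6 320.4 174.8 345.8]
loupe 0.69 [285.4 350.6 338.5 422.8]
loupe 0.66 [309.5 260.  369.4 297.8]
spare_casting 0.98 [281.8 352.8 336.8 420.4]
spare_casting 0.31 [423.3 240.2 450.  282.4]
{'time': 1.0, 'joint_pos': array([-1.4,  0.4,  1.3,  0. ,  1.5, -0.2]), 'joint_vel': array([ 0., -0.,  0.,  0., -0., -0.]), 'joint_torque': array([  0. , -44.8, -23.1,  -0. ,   0. ,   0. ]), 'tcp_pos': array([ 192.1, -515.3,  198.7]), 'tcp_rot': array([-3.1, -0. ,  0.4]), 'contact_force': array([ 0.2, -0.2, -0.3]), 'wrist_torque': array([0. , 0. , 0.1]), 'finger_force': 0.0, 'opening': 85.2270905392244}
```

```bash
python3 - <<'E'
from h import *
t=cv2.imread('pics/top0.png')[110:360,70:520];s=cv2.imread('pics/scene0.png')[90:430,150:470]
cv2.imwrite('pics/a.png',cv2.resize(t,None,fx=1.77,fy=1.77,interpolation=cv2.INTER_CUBIC))
cv2.imwrite('pics/b.png',cv2.resize(s,None,fx=1.76,fy=1.76,interpolation=cv2.INTER_CUBIC))
E
```

```text
(no output)
```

View pics/a.png

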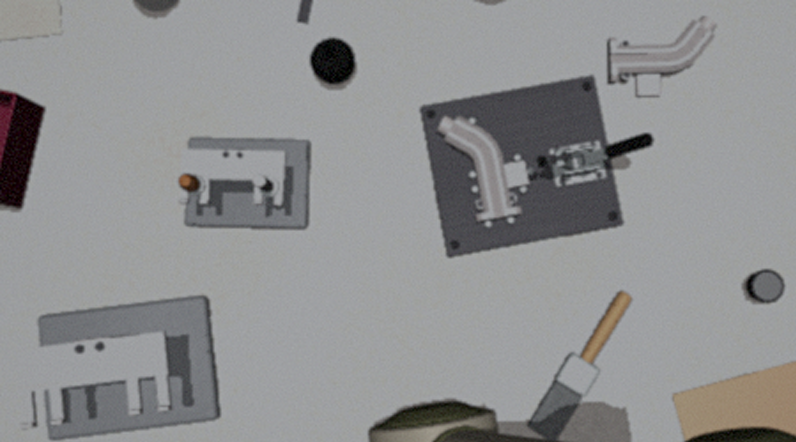

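View pics/b.png

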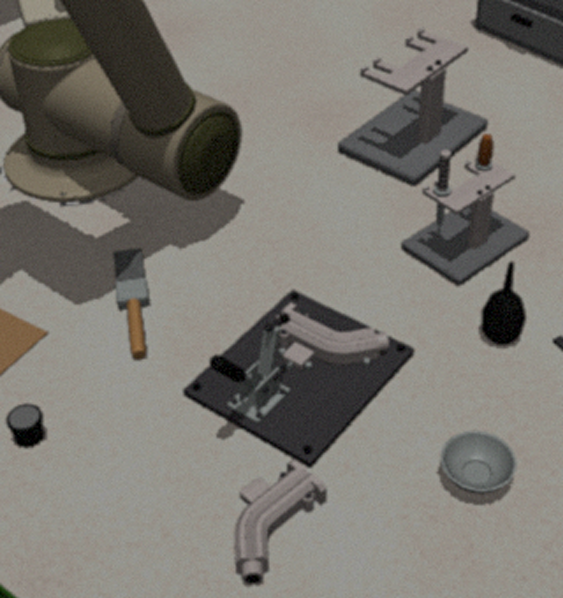

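Top crop: small hanger at (247,183) with the probe in its right (−y) fork (266,184) and the scraper at (189,183). The large rack at (130,365) and the loose brush at (580,370) are look-alikes. The fixture is at (520,165), with the black grip at (630,146) up and open. The spare elbow at (660,60) lies off the plate.

```bash
cat >> h.py <<'E'
from scipy.optimize import least_squares
def F(x,y,a,P):
    P=np.atleast_2d(P).astype(float);c,s=np.cos(a),np.sin(a)
    return P@np.array([[c,-s,0],[s,c,0],[0,0,1]]).T+[x,y,0]
E
python3 - <<'E'
from h import *
np.set_printoptions(precision=1,suppress=True)
p=snap('top');g=cv2.cvtColor(p['pixels'],cv2.COLOR_BGR2GRAY)
c=np.array([[421,107],[593,77],[622,224],[449,257]])/1.77+[70,110]   # left-top,right-top,right-bot,left-bot
M=np.array([[85,70,12],[85,-150,12],[-105,-150,12],[-105,70,12]])
c=cv2.cornerSubPix(g,c.astype(np.float32).reshape(-1,1,2),(4,4),(-1,-1),(3,30,.01)).reshape(-1,2);print(c)
r=least_squares(lambda q:(proj(p,F(*q,M))-c).ravel(),[560,-80,.1]);print('fix',r.x,r.fun)
q=r.x
print('grip0/1',F(*q,[[0,-85,42],[0,0,0]]))
# clamp x, angle from the grip box centre in both cameras
s=snap('scene')
for nm,pp in(('top',p),('scene',s)):
    b=robot.boxes_of('clamp_grip',pp)[0]['extent'];print(nm,b)
# hanger foot corners
h=np.array([[189,137],[310,140],[308,228],[185,225]])/1.77+[70,110]
H=np.array([at(p,*k,10) for k in h]);print('hanger foot',H,H.mean(0))
for t in('stylus','scraper'):
    for nm,pp in(('top',p),('scene',s)):
        for b in robot.boxes_of(t,pp)[:2]: print(t,nm,b['conf'],np.array(b['extent']))
w=snap('wrist');print(np.array(w['world_from_camera']),robot.observe()['tcp_rot'])
E
```

```text
[[306.6 170.3]
 [404.7 152.1]
 [421.7 236.2]
 [322.4 255.3]]
fix [582.3 -29.5   0.2] [-0.4 -0.3  0.1 -0.4  0.4  0.5 -0.1  0.2]
grip0/1 [[ 597.5 -113.1   42. ]
 [ 582.3  -29.5    0. ]]
top [397.9, 184.7, 438.8, 204.2]
scene [272.2, 291.9, 298.5, 309.1]
hanger foot [[617.3 336.8  10. ]
 [612.6 187.8  10. ]
 [503.9 189.7  10. ]
 [508.6 340.   10. ]] [560.6 263.6  10. ]
stylus top 0.68 [210.2 209.2 227.3 220.9]
stylus top 0.52 [175.2 187.2 248.1 240.4]
stylus scene 0.73 [419.8 166.7 432.7 185.8]
stylus scene 0.65 [393.5 179.7 404.3 216.6]
scraper top 0.49 [168.3 209.1 185.7 218.8]
scraper scene 0.52 [421.6 167.  433.8 186.5]
[[   0.3   -0.9   -0.3  270.5]
 [  -0.9   -0.3   -0.1 -486.1]
 [   0.     0.3   -0.9  373.1]
 [   0.     0.     0.     1. ]] [ 3.1 -0.   0.4]
```

```bash
cat >> h.py <<'E'
from scipy.spatial.transform import Rotation as Ro
def tri(obs):
    A=[];b=[]
    for p,u,v in obs:
        o,d=ray(p,u,v);d/=np.linalg.norm(d);P=np.eye(3)-np.outer(d,d);A.append(P);b.append(P@o)
    A=np.vstack(A);b=np.hstack(b);x=np.linalg.lstsq(A,b,rcond=None)[0];return x,np.linalg.norm(A@x-b)
def delta(t,yaw=None,o=None):
    o=o or robot.observe();R=Ro.from_euler('xyz',o['tcp_rot']).as_matrix()
    d=R.T@(np.array(t)-o['tcp_pos'])/10
    y=np.arctan2(R[1,0],R[0,0]);dy=None if yaw is None else -(yaw-y)
    print('tcp',o['tcp_pos'].round(2),'yaw',round(y,4),'t',round(o['time'],2),'-> delta cm',d.round(3),'turn',dy)
E
python3 - <<'E'
from h import *
np.set_printoptions(precision=2,suppress=True)
p=snap('top');s=snap('scene')
print(tri([(p,417.5,194.8),(s,285,300.5)]))
q=(582.3,-29.5,np.arctan2(15.2,83.6)); print(q)
x=tri([(p,417.5,194.8),(s,285,300.5)])[0]
c,sn=np.cos(q[2]),np.sin(q[2]);d=x-[q[0],q[1],0];print('in fixture',c*d[0]+sn*d[1],-sn*d[0]+c*d[1],d[2])
print(tri([(p,218.7,215),(s,399,197)]))
delta([640,-60,260],0.18)
E
```

```text
(array([ 586.76, -173.08,   91.77]), np.float64(2.6729803994102))
(582.3, -29.5, np.float64(0.17985349979247828))
in fixture -21.29989999897627 -142.06612322327808 91.77194353457436
(array([542.03, 225.16, 112.01]), np.float64(4.902673503545785))
tcp [ 192.11 -515.34  198.71] yaw 0.3568 t 1.55 -> delta cm [ 57.87 -27.02  -6.13] turn 0.17683960145091276
```

>>> drive_tool:
  rows:
    - [4.5,-2.1,-2,0.03,8.5]
    - [9,-4.2,-4,0.08,8.5]
    - [13.5,-6.3,-6.1,0.13,8.5]
    - [18,-8.4,-6.1,0.177,8.5]
    - [22.5,-10.5,-6.1,0.177,8.5]
    - [27,-12.6,-6.1,0.177,8.5]
    - [31.5,-14.7,-6.1,0.177,8.5]
    - [36,-16.8,-6.1,0.177,8.5]

```text
time: 2.35
tcp_pos: [465.9, -236.6, 260.0]
tcp_rot: [3.141, -0.0, 0.18]
contact_force: [0.8, -0.9, 0.6]
opening: 85.2
finger_force: 0.0
```

```bash
python3 -c "
from h import *
delta([640,-60,260],0.18)"
```

```text
tcp [ 465.89 -236.57  259.96] yaw 0.1797 t 2.35 -> delta cm [ 2.0286e+01 -1.4260e+01 -3.0000e-03] turn -0.000300816109920804
```

>>> drive_tool:
  rows:
    - [4,-2.8,0,0,2]
    - [8,-5.6,0,0,0]
    - [12,-8.4,0,0,0]
    - [16,-11.2,0,0,0]
    - [20.3,-14.3,0,0,0]
    - [20.3,-14.3,0,0,0]
    - [20.3,-14.3,0,0,0]

```text
time: 3.05
tcp_pos: [639.2, -60.4, 259.0]
tcp_rot: [-3.141, 0.001, 0.182]
contact_force: [-0.2, -0.5, -0.4]
opening: -0.2
finger_force: 0.0
```

```bash
python3 - <<'E'
from h import *
delta([640,-60,260],0.18)
w=snap('wrist','w1.png')
q=(582.3,-29.5,.1799)
S=np.array([[-56,0,37],[-37,0,37],[-18,0,37],[0,0,37],[14.8,3.3,37],[26.8,12.5,37],[34.5,21.7,37],[42.2,30.9,37]])
im=w['pixels'].copy()
for u in proj(w,F(*q,S)): cv2.circle(im,tuple(int(round(k)) for k in u),2,(0,0,255),-1)
for u in proj(w,F(*q,[[85,70,12],[85,-150,12],[-105,-150,12],[-105,70,12],[-21,-74,42]])): cv2.circle(im,tuple(int(round(k)) for k in u),4,(0,255,0),1)
cv2.imwrite('pics/c.png',im); print(w['world_from_camera'],w['K'])
E
```

```text
tcp [639.23 -60.41 258.99] yaw 0.1817 t 3.05 -> delta cm [ 0.083 -0.026 -0.101] turn 0.0017067410587876253
[[ 1.81129770e-01 -9.29387974e-01 -3.21605348e-01  7.21752146e+02]
 [-9.83459201e-01 -1.71197414e-01 -5.91561097e-02 -4.53559543e+01]
 [-7.90270489e-05  3.27000671e-01 -9.45024103e-01  4.33334578e+02]
 [ 0.00000000e+00  0.00000000e+00  0.00000000e+00  1.00000000e+00]] [[423.73634848   0.         315.62743344]
 [  0.         423.73634848 235.59236095]
 [  0.           0.           1.        ]]
```

View pics/c.png

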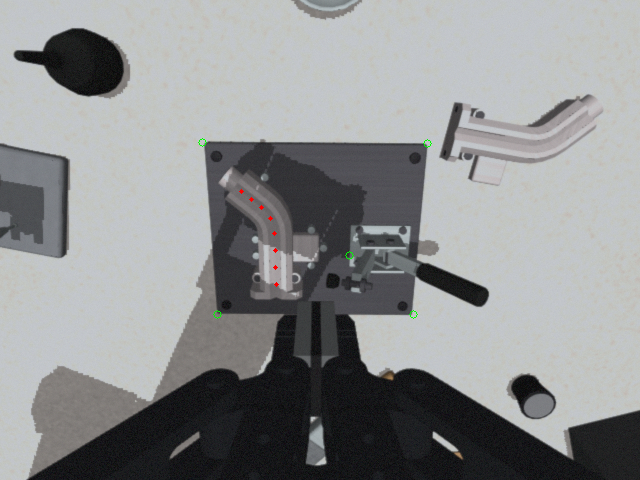

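Wrist view: the projected seam dots lie on the real seam (276,285→241,190). The plate corners agree within about 3 px. The handle's grip runs (420,265)→(485,296), sticking up to the right.

```bash
python3 - <<'E'
from h import *
np.set_printoptions(precision=2,suppress=True)
w=snap('wrist');g=cv2.cvtColor(w['pixels'],cv2.COLOR_BGR2GRAY)
c=np.float32([[206,143],[425,144],[413,314],[217,314]]).reshape(-1,1,2)
c=cv2.cornerSubPix(g,c,(5,5),(-1,-1),(3,40,.01)).reshape(-1,2);print(c)
M=np.array([[85,70,12],[85,-150,12],[-105,-150,12],[-105,70,12]])
r=least_squares(lambda q:(proj(w,F(*q,M))-c).ravel(),[582,-29.5,.18]);print('fix',r.x,r.fun)
q=r.x
G=np.array([[420,265],[483,295.]])
def f(v):
    P=[[v[0],v[1]-rr*np.cos(v[2]),42+rr*np.sin(v[2])] for rr in(42,108)]
    return (proj(w,F(*q,P))-G).ravel()
r=least_squares(f,[-21,-74,.8]);x=r.x;print('pivot,theta',x,r.fun)
for th in (x[2],.6,.4,.2,0): print(round(th,2),F(*q,[x[0],x[1]-88*np.cos(th)-8.5*np.sin(th),42+88*np.sin(th)+8.5*np.cos(th)]))
P=F(*q,[x[0],x[1]-80*np.cos(x[2])-8.5*np.sin(x[2]),42+80*np.sin(x[2])+8.5*np.cos(x[2])])[0]
delta(P+[0,0,25],q[2])
E
```

```text
[[203.32 141.59]
 [425.33 143.13]
 [410.27 313.38]
 [216.45 312.33]]
fix [582.31 -29.47   0.17] [-1.42 -0.47  1.42 -0.48  0.88  0.91 -0.87  0.82]
pivot,theta [ -18.31 -114.75    0.99] [ 0.54  1.1  -0.47 -1.  ]
0.99 [[ 593.66 -200.03  120.35]]
0.6 [[ 597.51 -221.93   98.7 ]]
0.4 [[ 598.71 -228.76   84.1 ]]
0.2 [[ 599.33 -232.27   67.81]]
0 [[ 599.34 -232.34   50.5 ]]
tcp [638.39 -62.08 259.81] yaw 0.179 t 3.15 -> delta cm [-6.85 12.34 12.12] turn 0.005174468350099021
```

>>> drive_tool:
  rows:
    - [-1.7,3.1,2.5,-0.005,0]
    - [-3.4,6.2,5,-0.005,0]
    - [-5.1,9.3,8,-0.005,0]
    - [-6.8,12.3,10.8,-0.005,0]
    - [-6.8,12.3,10.8,-0.005,0]
    - [-6.8,12.3,10.8,-0.005,0]

```text
time: 3.75
tcp_pos: [593.1, -195.9, 152.2]
tcp_rot: [-3.141, -0.0, 0.182]
contact_force: [1.3, 0.6, 0.8]
opening: 0.2
finger_force: 0.0
```

```bash
python3 - <<'E'
from h import *
q=(582.3,-29.5,.176);px,py=-18.3,-114.8
o=robot.observe()
for r,th in ((80,.9),(80,.6),(84,.4),(88,.2),(88,0.05),(88,0)): print(th);delta(F(*q,[px,py-r*np.cos(th)-8.5*np.sin(th),42+r*np.sin(th)+8.5*np.cos(th)])[0],q[2],o)
E
```

```text
0.9
tcp [ 593.12 -195.85  152.17] yaw 0.1817 t 3.75 -> delta cm [0.014 0.552 4.222] turn 0.005706293818682873
0.6
tcp [ 593.12 -195.85  152.17] yaw 0.1817 t 3.75 -> delta cm [0.006 1.996 5.798] turn 0.005706293818682873
0.4
tcp [ 593.12 -195.85  152.17] yaw 0.1817 t 3.75 -> delta cm [0.    2.982 6.963] turn 0.005706293818682873
0.2
tcp [ 593.12 -195.85  152.17] yaw 0.1817 t 3.75 -> delta cm [-4.000e-03  3.708e+00  8.435e+00] turn 0.005706293818682873
0.05
tcp [ 593.12 -195.85  152.17] yaw 0.1817 t 3.75 -> delta cm [-4.000e-03  3.746e+00  9.728e+00] turn 0.005706293818682873
0
tcp [ 593.12 -195.85  152.17] yaw 0.1817 t 3.75 -> delta cm [-4.0000e-03  3.7150e+00  1.0167e+01] turn 0.005706293818682873
```

>>> drive_tool:
  rows:
    - [0,0.2,1.5,0,0]
    - [0,0.4,2.8,0,0]
    - [0,0.8,4.2,0,0]
    - [0,1.4,5.1,0,0]
    - [0,2.0,5.8,0,0]
    - [0,2.5,6.4,0,0]
    - [0,3.0,7.0,0,0]

```text
time: 4.45
tcp_pos: [600.3, -226.9, 83.7]
tcp_rot: [3.136, -0.002, 0.184]
contact_force: [-3.5, -8.1, 12.9]
opening: 0.2
finger_force: 6.7
```

>>> drive_tool:
  rows:
    - [0,0.3,0.7,0,0]
    - [0,0.6,1.4,0,0]
    - [0,0.7,2.0,0,0]
    - [0,0.7,2.5,0,0]
    - [0,0.7,2.7,0,0]
    - [0,0.7,2.9,0,0]
    - [0,0.7,2.9,0,0]

```text
time: 5.15
tcp_pos: [603.7, -243.5, 59.0]
tcp_rot: [3.116, -0.008, 0.182]
contact_force: [-5.4, -38.3, 20.9]
opening: -0.3
finger_force: 21.6
```

```bash
python3 - <<'E'
from h import *
w=snap('wrist');s=snap('scene')
a=w['pixels'][120:360,200:540];b=s['pixels'][230:370,220:400]
a=cv2.resize(a,(400,282));b=cv2.resize(b,(400,311))
cv2.imwrite('pics/d.png',np.vstack([a,b])[:599]);o=robot.observe();print(o['tcp_pos'],o['contact_force'])
E
```

```text
[ 603.71215175 -243.57143495   59.01909311] [ -6.72009809 -38.96054037  21.47904424]
```

View pics/d.png

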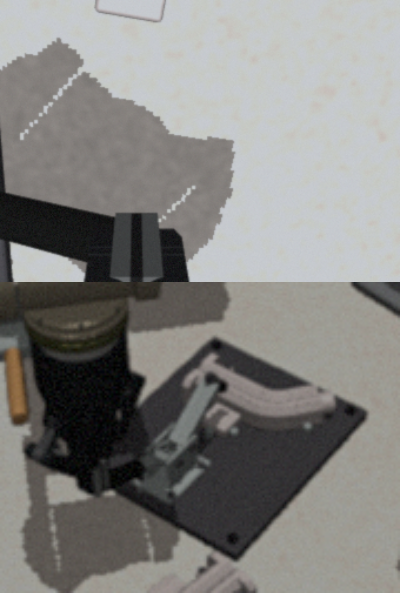

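>>> drive_tool:
  rows:
    - [0,1.2,0,0,0]
    - [0,1.2,-2,0,0]
    - [0,1.2,-4.5,0,0]
    - [0,-1.5,-4.5,0,0]
    - [0,-2.0,-4.5,0,0]
    - [0,-2.0,-4.5,0,0]

```text
time: 5.85
tcp_pos: [597.1, -210.7, 97.5]
tcp_rot: [-3.141, 0.0, 0.186]
contact_force: [-0.3, 0.4, 0.0]
opening: 0.3
finger_force: 0.0
```

```bash
python3 - <<'E'
from h import *
w=snap('wrist')
cv2.imwrite('pics/e.png',w['pixels'][:,150:]);
q=(582.3,-29.5,.176);o=robot.observe();d=o['tcp_pos']-[q[0],q[1],0];c,s=np.cos(q[2]),np.sin(q[2]);print(o['tcp_pos'],o['contact_force'],c*d[0]+s*d[1],-s*d[0]+c*d[1])
E
```

```text
[ 597.18023679 -211.38127722   97.35596248] [ 0.71043199 -0.41242185 -0.31797817] -17.195731922343285 -181.67698602891892
```

View pics/e.png

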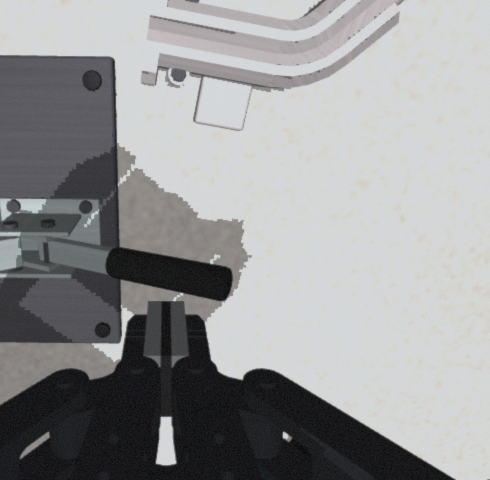

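The grip is free and mostly down. It runs (263,262)→(375,283) in the full image, with the closed fingers just −x of it at (316,305).

```bash
python3 - <<'E'
from h import *
np.set_printoptions(precision=2,suppress=True)
w=snap('wrist');q=(582.3,-29.5,.176)
G=np.array([[262,262],[378,283.]])
def f(v):
    P=[[v[0],v[1]-rr*np.cos(v[2]),42+rr*np.sin(v[2])] for rr in(42,108)]
    return (proj(w,F(*q,P))-G).ravel()
r=least_squares(f,[-21,-94,.3]);x=r.x;print('pivot,theta',x,r.fun)
print(proj(w,F(*q,[x[0],x[1],42])), proj(w,robot.observe()['tcp_pos']))
for R in(80,90):delta(F(*q,[x[0],x[1]-R,50])[0],.18)
E
```

```text
pivot,theta [ -22.59 -113.29    0.4 ] [-1.22 -0.1   1.1   0.2 ]
[[197.49 250.5 ]] [[316.14 284.68]]
tcp [ 597.2  -211.76   97.24] yaw 0.1848 t 5.95 -> delta cm [-0.54  1.12  4.72] turn 0.004785810128086571
tcp [ 597.2  -211.76   97.24] yaw 0.1848 t 5.95 -> delta cm [-0.55  2.12  4.72] turn 0.004785810128086571
```

>>> drive_tool:
  rows:
    - [-0.5,0.5,0,0,0]
    - [-0.5,0.5,1.0,0,0]
    - [-0.5,0.5,1.7,0,0]
    - [-0.5,0.5,2.4,0,0]
    - [-0.5,0.5,2.9,0,0]
    - [-0.5,0.5,3.3,0,0]

```text
time: 6.55
tcp_pos: [593.0, -216.9, 64.0]
tcp_rot: [-3.141, 0.0, 0.185]
contact_force: [-1.1, 0.7, -0.5]
opening: -0.1
finger_force: 0.0
```

>>> drive_tool:
  rows:
    - [0,0,0.4,0,0]
    - [0,0,0.8,0,0]
    - [0,0,1.2,0,0]
    - [0,0,1.4,0,0]
    - [0,0,1.4,0,0]

```text
time: 7.05
tcp_pos: [593.6, -217.4, 51.2]
tcp_rot: [3.14, -0.001, 0.185]
contact_force: [0.4, 0.2, 2.9]
opening: 0.2
finger_force: 1.2
```

```bash
python3 - <<'E'
from h import *
w=snap('wrist');s=snap('scene')
a=w['pixels'][130:360,150:550];b=s['pixels'][230:370,220:400]
a=cv2.resize(a,(480,276));b=cv2.resize(b,(400,311));b=np.pad(b,((0,0),(0,80),(0,0)))
cv2.imwrite('pics/f.png',np.vstack([a,b])[:599])
E
```

```text
(no output)
```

View pics/f.png

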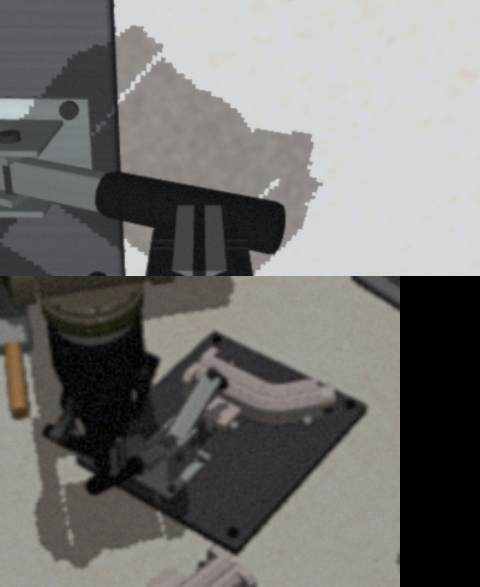

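>>> drive_tool:
  rows:
    - [0,0,0.3,0,0]
    - [0,0.1,0.6,0,0]
    - [0,0.1,0.9,0,0]
    - [0,0.2,1.2,0,0]
    - [0,0.2,1.2,0,0]

```text
time: 7.65
tcp_pos: [593.8, -219.3, 38.9]
tcp_rot: [3.141, -0.001, 0.185]
contact_force: [1.7, -1.0, 3.2]
opening: 0.1
finger_force: 1.3
```

```bash
python3 - <<'E'
from h import *
w=snap('wrist');s=snap('scene')
b=w['pixels'][150:360,100:500];a=s['pixels'][240:350,230:390]
cv2.imwrite('pics/g.png',np.vstack([cv2.resize(a,(480,330)),cv2.resize(b,(480,252))]))
E
```

```text
(no output)
```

View pics/g.png

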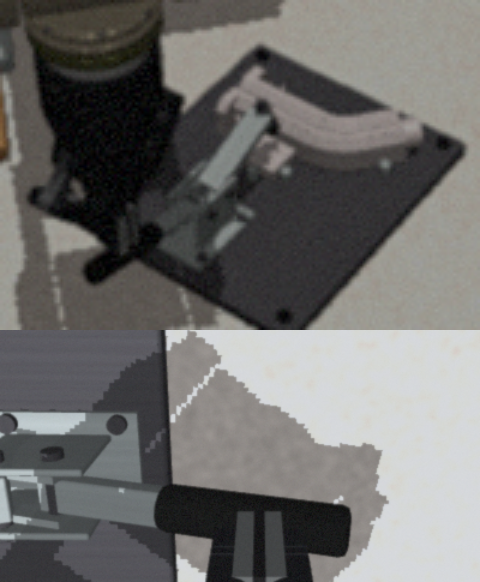

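>>> drive_tool:
  rows:
    - [0,0,0.3,0,0]
    - [0,0,0.6,0,0]
    - [0,0,0.8,0,0]
    - [0,0,1.0,0,0]
    - [0,0,1.0,0,0]

```text
time: 8.25
tcp_pos: [593.7, -219.2, 28.8]
tcp_rot: [3.141, -0.0, 0.185]
contact_force: [1.0, -1.6, 3.5]
opening: -0.3
finger_force: 1.6
```

```bash
python3 - <<'E'
from h import *
np.set_printoptions(precision=2,suppress=True)
w=snap('wrist','w5.png');q=(582.3,-29.5,.176)
b=robot.boxes_of('clamp_grip',w);print(b[:2],robot.observe()['contact_force'])
g=cv2.cvtColor(w['pixels'],cv2.COLOR_BGR2GRAY)
for c in range(230,400,15):
    k=np.where(g[250:400,c]<40)[0]; print(c,(k.min()+250,k.max()+250) if len(k) else None,end=' ')
E
```

```text
[{'extent': [95.7, 280.1, 397.0, 339.2], 'conf': 0.95}, {'extent': [0.0, 29.4, 396.9, 406.2], 'conf': 0.21}] [ 1.69 -2.35  3.17]
230 (np.int64(370), np.int64(399)) 245 (np.int64(284), np.int64(399)) 260 (np.int64(285), np.int64(399)) 275 (np.int64(286), np.int64(399)) 290 (np.int64(287), np.int64(399)) 305 (np.int64(288), np.int64(399)) 320 (np.int64(289), np.int64(399)) 335 (np.int64(290), np.int64(399)) 350 (np.int64(291), np.int64(399)) 365 (np.int64(292), np.int64(399)) 380 (np.int64(294), np.int64(399)) 395 (np.int64(298), np.int64(399))
```

>>> drive_tool:
  rows:
    - [0,0,0.3,0,0]
    - [0,0,0.5,0,0]
    - [0,0,0.7,0,0]
    - [0,0,0.7,0,0]

```text
time: 8.75
tcp_pos: [593.6, -219.2, 21.8]
tcp_rot: [3.141, -0.0, 0.185]
contact_force: [0.3, -2.7, 3.5]
opening: -0.2
finger_force: 1.7
```

```bash
cat > slope.py <<'E'
from h import *
w=snap('wrist')
g=cv2.cvtColor(w['pixels'],cv2.COLOR_BGR2GRAY)
for c in range(230,400,15):
    k=np.where(g[250:400,c]<40)[0]; print(c,k.min()+250 if len(k) else None,end=' ')
E
python3 slope.py
```

```text
230 370 245 287 260 288 275 288 290 289 305 289 320 290 335 290 350 290 365 291 380 291 395 294
```

>>> drive_tool:
  rows:
    - [0,0,0.2,0,0]
    - [0,0,0.4,0,0]
    - [0,0,0.6,0,0]
    - [0,0,0.6,0,0]

```text
time: 9.2
tcp_pos: [593.8, -219.6, 17.4]
tcp_rot: [3.14, -0.001, 0.185]
contact_force: [-2.7, -2.8, 14.3]
opening: -0.0
finger_force: 7.6
```

```bash
python3 slope.py; python3 - <<'E'
from h import *
s=snap('scene');w=snap('wrist')
a=s['pixels'][240:350,230:390];b=w['pixels'][230:400,170:430]
cv2.imwrite('pics/i.png',np.vstack([cv2.resize(a,(400,275)),cv2.resize(b,(400,262))]))
E
```

```text
230 250 245 290 260 289 275 290 290 290 305 290 320 290 335 290 350 290 365 291 380 291 395 294
```

View pics/i.png

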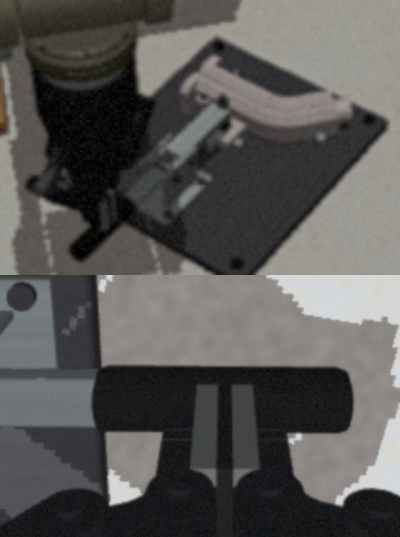

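>>> drive_tool:
  rows:
    - [0,0,0.2,0,0]
    - [0,0,0.3,0,0]
    - [0,0,0.3,0,0]
    - [0,0,0.3,0,0]

```text
time: 9.75
tcp_pos: [594.0, -219.7, 17.0]
tcp_rot: [3.138, -0.003, 0.185]
contact_force: [-8.4, 0.8, 33.3]
opening: 0.1
finger_force: 16.7
```

```bash
python3 slope.py
```

```text
230 250 245 290 260 290 275 290 290 291 305 291 320 291 335 291 350 291 365 291 380 291 395 295
```

>>> drive_tool:
  rows:
    - [0,0,-3,0,0]
    - [0,0,-8,0,3]
    - [0,0,-13,0,5]
    - [0.5,-3,-17,0,5]
    - [1.1,-7.5,-19.5,0,5]
    - [1.7,-12,-20,0,5]
    - [2.4,-16.8,-20,0,5]
    - [3.1,-21.6,-20,0,5]

```text
time: 10.6
tcp_pos: [583.1, 1.4, 212.1]
tcp_rot: [-3.14, 0.002, 0.185]
contact_force: [1.1, -0.3, 0.1]
opening: 49.9
finger_force: 0.0
```

>>> drive_tool:
  rows:
    - [0.7,-4.8,0,0,5]
    - [1.4,-9.6,0,0,5]
    - [2,-14,0,0,5]
    - [2.7,-18,0,0,5]
    - [3.2,-22.5,0,0,5]
    - [3.2,-22.5,0,0,5]
    - [3.2,-22.5,0,0,5]

```text
time: 11.3
tcp_pos: [573.4, 227.0, 211.7]
tcp_rot: [-3.141, 0.003, 0.187]
contact_force: [0.2, 0.0, 0.6]
opening: 50.1
finger_force: 0.0
```

```bash
python3 - <<'E'
from h import *
np.set_printoptions(precision=1,suppress=True)
w=snap('wrist','w9.png');print(robot.observe()['tcp_pos'],robot.observe()['opening'])
for t in('stylus','scraper','hanger'):
    for b in robot.boxes_of(t,w)[:2]: print(t,b['conf'],np.array(b['extent']))
print(proj(w,[[542,222,168],[542,222,110],[542,306,155],robot.observe()['tcp_pos']]))
s=snap('scene')
for b in robot.boxes_of('clamp_grip',s)[:1]: print(b)
cv2.imwrite('pics/j.png',w['pixels'])
E
```

```text
[573.8 226.  211.9] 49.9248745200341
stylus 0.83 [294.  239.4 328.4 307.1]
scraper 0.7 [170.5 115.8 364.  286.9]
scraper 0.56 [163.  216.5 210.9 269.8]
hanger 0.89 [171.2 113.3 365.9 287.8]
hanger 0.88 [  0.6 301.5 204.2 471.2]
[[313.7 301.5]
 [314.1 262.3]
 [174.5 267.4]
 [320.2 284.2]]
{'extent': [261.2, 307.1, 296.3, 345.0], 'conf': 0.7}
```

View pics/j.png

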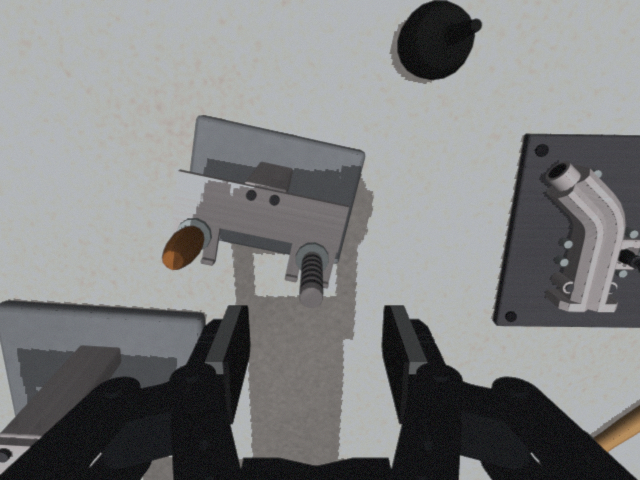

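The probe's handle top is at (312,296) and its collar at (313,258). The scraper is at (183,248) and the large rack at lower left. The open fingers at (235,310) and (397,310) look about 150 mm from the camera, so the real tips sit some 33 mm behind the reported TCP. The clamp contact height says the same.

```bash
python3 - <<'E'
from h import *
np.set_printoptions(precision=1,suppress=True)
w=snap('wrist')
print('top',at(w,312,296,168),'collar',at(w,313,258,110),'scr collar',at(w,193,236,110))
print('foot corners z10',[at(w,*c,10) for c in((198,116),(364,152))])
g=cv2.cvtColor(w['pixels'],cv2.COLOR_BGR2GRAY)
print(g[290,285:340])
t=snap('top');print('top cam',at(t,218.7,215,140), proj(t,[[542,222,168],[542,222,110]]))
a=at(w,312,296,168);b=at(w,313,258,110);P=(a+b)/2
delta([P[0],P[1],92],.187)
E
```

```text
top [546.  221.8 168. ] collar [546.1 221.5 110. ] scr collar [547.1 306.1 110. ]
foot corners z10 [array([617.2, 335.5,  10. ]), array([613.3, 188.8,  10. ])]
[179 179 182 180 179 176 177 176 175 177 153  90  61  64  74  81  95 107
 114 121 120 118 120 118 116 113 109 107 102  87  73  64  58  60  93 166
 182 177 176 177 183 180 182 182 180 182 180 182 180 182 176 131 116 115
 117]
top cam [541.2 223.  140. ] [[216.8 212.9]
 [221.7 216.3]]
tcp [574.5 225.4 212.8] yaw 0.1838 t 11.7 -> delta cm [-2.9 -0.1 12.1] turn -0.003243279270336713
```

```bash
python3 - <<'E'
from h import *
np.set_printoptions(precision=1,suppress=True)
for i in range(2):
    w=snap('wrist');o=robot.observe();print(o['tcp_pos'],np.array(w['world_from_camera'])[:3,3])
    g=cv2.cvtColor(w['pixels'],cv2.COLOR_BGR2GRAY).astype(int)
    for r in (276,280,284,288,292,296,300,304):
        k=np.where(g[r,290:335]<140)[0]+290;print(r,k.min(),k.max(),end=' | ')
    print()
E
```

```text
[574.5 225.5 212.8] [656.8 240.6 387.2]
276 290 327 | 280 290 326 | 284 297 325 | 288 297 324 | 292 296 320 | 296 296 319 | 300 290 334 | 304 290 334 | 
[574.5 225.7 212.8] [656.8 240.8 387.2]
276 290 327 | 280 290 326 | 284 297 325 | 288 297 325 | 292 296 320 | 296 296 320 | 300 290 334 | 304 290 334 |
```

>>> drive_tool:
  rows:
    - [-1.5,-0.1,0,0,5]
    - [-2.85,-0.24,0.5,0,5]
    - [-2.85,-0.24,1,0,5]
    - [-2.85,-0.24,4,0,5]
    - [-2.85,-0.24,6,0,5]
    - [-2.85,-0.24,6,0,5]
    - [-2.85,-0.24,6,0,5]

```text
time: 12.5
tcp_pos: [546.6, 223.2, 153.2]
tcp_rot: [-3.142, -0.0, 0.185]
contact_force: [-0.1, -0.1, 1.0]
opening: 49.9
finger_force: 0.0
```

```bash
python3 - <<'E'
from h import *
np.set_printoptions(precision=1,suppress=True)
w=snap('wrist','w10.png');o=robot.observe();print(o['tcp_pos'],o['contact_force'])
print(robot.boxes_of('stylus',w)[:2])
delta([546,222.7,92],.185)
g=cv2.cvtColor(w['pixels'],cv2.COLOR_BGR2GRAY).astype(int)
for r in range(270,400,14): print(r,g[r,240:400:4])
E
```

```text
[546.8 223.3 153.8] [-0.3  0.1  0.3]
[{'extent': [291.1, 230.1, 332.0, 319.3], 'conf': 0.86}]
tcp [546.8 223.3 154. ] yaw 0.1847 t 12.6 -> delta cm [-0.1  0.   6.2] turn -0.00028974387321939465
270 [111 110 109 114 109 115 111 112 109 110 109 108 114 111 111  46  40  64
  68  63  35  49 107 110 110 114 113 115 120 114 115 114 176 179 176 177
 177 177 177 178]
284 [108 112 174 175 175 178 178 174 177 177 175 175 171 164 171  46  31  57
  69  60  25  47  69  73 179 177 117 116 116 111 111 112 178 180 178 179
 177 179 175 178]
298 [108 108 176 174 176 178 170 176 177 177 178 178 178 174 100 109 114 112
 112 107 108 100 114 176 178 176 115 108 113 114 115 128 176 172 177 177
 177 178 176 177]
312 [ 17  13  84 176 177 175 176 177 174 179 176 179 178 175 179 112 105 106
 105 105 107 111 174 177 178 173 117 116 117 118 111 114 179 178 177 178
  37  23  38  56]
326 [ 18  19  26 109 113 109 115 118 109 116 111 113 108 114 116 119 115 115
 115 114 115 116 116 117 111 113 115 115 117 115 115 161 177 178 176 174
  23  23  19  28]
340 [ 17  12  23 109 114 111 117 119 118 117 115 112 118 116 113 115 116 119
 119 117 116 117 117 114 118 113 112 112 114 113 116 175 175 177 177 175
  16  20  18  14]
354 [ 10  16  25 107 118 117 112 115 116 118 117 113 113 116 115 114 119 120
 122 116 115 115 119 114 116 116 119 117 117 120 117 176 180 178 172 178
  20  16  15  21]
368 [ 18  18 113 122 117 114 113 117 115 117 119 113 115 112 116 118 115 114
 118 114 120 116 119 115 118 112 115 114 120 119 127 175 177 174 176 176
 171  19  19  16]
382 [ 14 113 113 116 120 121 112 117 115 112 115 116 117 118 117 119 119 119
 116 112 112 115 112 111 111 115 115 110 176 178 177 176 177 177 178 176
 178 141  20  15]
396 [159 110 115 120 114 115 115 115 116 117 117 118 123 119 110 115 116 112
 120 113 112 112 113 111 113 116 117 119 175 178 178 177 176 176 179 179
 178 176  96  20]
```

```bash
python3 - <<'E'
from h import *
np.set_printoptions(precision=1,suppress=True)
w=snap('wrist');o=robot.observe()
print('disc top',at(w,312,305.5,168),'proj',proj(w,[[546,222.7,168],[546,222.7,110]]))
P=at(w,312,305.5,168);delta([P[0],P[1],92],.185)
E
```

```text
disc top [543.5 224.2 168. ] proj [[316.4 301. ]
 [316.2 251.6]]
tcp [546.7 223.3 154. ] yaw 0.1848 t 12.65 -> delta cm [-0.3 -0.1  6.2] turn -0.0002198534657894824
```

Descend with the small correction, then close.

>>> drive_tool:
  rows:
    - [-0.2,-0.15,2,0,5]
    - [-0.2,-0.15,4,0,5]
    - [-0.2,-0.15,5.5,0,5]
    - [-0.2,-0.15,6.2,0,5]
    - [-0.2,-0.15,6.2,0,5]
    - [-0.2,-0.15,6.2,0,3]

```text
time: 13.25
tcp_pos: [544.3, 224.4, 91.8]
tcp_rot: [-3.142, -0.002, 0.185]
contact_force: [1.2, 0.4, 0.1]
opening: 36.5
finger_force: 0.0
```

>>> drive_tool:
  rows:
    - [0,0,0,0,1.5]
    - [0,0,0,0,0.5]
    - [0,0,0,0,0.5]
    - [0,0,0,0,0.5]
    - [0,0,0,0,0.5]

```text
time: 13.75
tcp_pos: [544.2, 224.5, 91.7]
tcp_rot: [-3.142, -0.002, 0.185]
contact_force: [-0.6, 0.4, 5.9]
opening: 12.5
finger_force: 58.3
```

```bash
python3 - <<'E'
from h import *
o=robot.observe();print(o['tcp_pos'],o['contact_force'],o['opening'],o['finger_force'],o['wrist_torque'])
w=snap('wrist');s=snap('scene')
a=w['pixels'][210:410,190:440];b=s['pixels'][130:270,340:490]
cv2.imwrite('pics/k.png',np.hstack([cv2.resize(a,(500,400)),cv2.resize(b,(300,280)) if 0 else cv2.resize(b,(300,400))]))
E
```

```text
[544.16721246 224.45988599  91.74244631] [-0.63972481  0.38624472  5.94780234] 12.493558526813743 58.342668414115906 [0.02406091 0.09850248 0.02049394]
```

View pics/k.png

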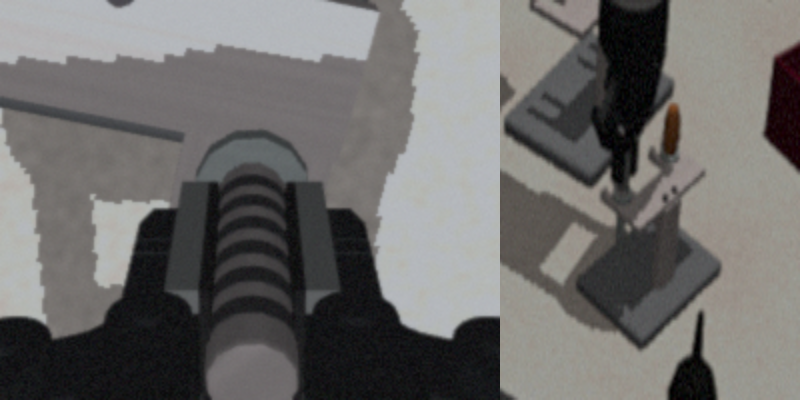

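```bash
python3 - <<'E'
from h import *
np.set_printoptions(precision=1,suppress=True,linewidth=200)
w=snap('wrist','w12.png');g=cv2.cvtColor(w['pixels'],cv2.COLOR_BGR2GRAY)
np.savez('ref.npz',g=g,T=w['world_from_camera'])
for r in range(370,425,4): print(r,g[r,280:356:3])
print(proj(w,[[544.2,224.5,168],[544.2,224.5,33]]))
E
```

```text
370 [24 27 20 23 27 29 32 46 63 65 64 64 67 65 66 64 66 34 32 23 34 19 22 25 19 19]
374 [13 24 20 22 31 25 65 68 66 65 62 67 71 69 69 63 62 64 54 21 29 17 20 19 20 17]
378 [16 22 30 20 29 52 70 66 69 65 66 68 70 68 66 66 63 61 60 37 30 13 24 22 25 20]
382 [ 17  17  13  19  36  65  64  63  73  80  97 102 102 109  94  75  66  63  58  60  28  24  18  26  10  18]
386 [ 18  15  22  22  36  66  74  95 112 116 117 114 119 113 109 110 106  89  67  59  34  23  16  24  16  21]
390 [ 26  15  14  12  41  69 106 112 116 114 114 115 113 111 108 107 109 108  93  65  29  18  12  16  25  14]
394 [ 21  16  22  20  57 106 114 112 116 112 113 112 110 109 109 107 107 109 108  90  36  22  27  18  21  22]
398 [ 22  16  20  19  52 111 115 112 110 110 107 109 110 109 108 106 107 109 105 104  31  19  21  19  22  13]
402 [ 22  17  20  12  44 112 110 108 109 104 107 111 110 109 108 109 108 108 109 106  37  13  17  15  26  25]
406 [ 18  19  21  20  26 103 108 109 107 109 109 109 108 107 109 110 110 107 110  78  27  22  18  13  12  11]
410 [ 20  22  18  39  32  48 106 105 106 106 110 110 110 109 107 108 109 107 109  38  24  19  16  13  16  17]
414 [ 19  18  17  47  23  59 121 106 107 107 107 105 107 110 109 109 108 114 122  41  30  28  25  11  17  16]
418 [ 15  25  19  91 124 126 119 116 112 119 110 110 106 110 107 122 118 121 124 122 120  52  24  20  26  24]
422 [ 25  18  25 109 120 120 118 119 117 114 123 124 123 119 114 115 121 119 119 122 120  70  15  10  19  21]
[[315.1 401.3]
 [315.3 241. ]]
```

>>> drive_tool:
  rows:
    - [0,0,-0.5,0,0.5]
    - [0,0,-1.5,0,0.5]
    - [0,0,-3,0,0.5]
    - [0,0,-5,0,0.5]
    - [0,0,-7,0,0.5]
    - [0,0,-9,0,0.5]
    - [0,0,-9.5,0,0.5]
    - [0,0,-9.5,0,0.5]

```text
time: 14.7
tcp_pos: [543.8, 224.4, 186.3]
tcp_rot: [-3.142, -0.001, 0.185]
contact_force: [0.3, 0.5, -1.6]
opening: 12.4
finger_force: 58.4
```

>>> drive_tool:
  rows:
    - [-1.0,4,0,0,0.5]
    - [-2.1,8.2,0,0,0.5]
    - [-3.2,12.4,0,0,0.5]
    - [-4.3,16.7,0,0,0.5]
    - [-5.4,21,0,0,0.5]
    - [-6.2,24.4,1,0,0.5]
    - [-6.5,25.6,2,0,0.5]
    - [-6.5,25.6,2,0,0.5]

```text
time: 15.5
tcp_pos: [525.7, -40.1, 163.6]
tcp_rot: [-3.139, 0.004, 0.182]
contact_force: [1.0, 0.2, -0.1]
opening: 12.5
finger_force: 58.6
```

>>> drive_tool:
  rows:
    - [0,0,0,0,0.5]
    - [0,0,0,0,0.5]

```text
time: 15.7
tcp_pos: [527.0, -37.9, 165.9]
tcp_rot: [-3.141, -0.0, 0.187]
contact_force: [-0.2, 0.5, -1.9]
opening: 12.2
finger_force: 58.6
```

```bash
python3 - <<'E'
from h import *
np.set_printoptions(precision=1,suppress=True,linewidth=250)
w=snap('wrist','w13.png');g=cv2.cvtColor(w['pixels'],cv2.COLOR_BGR2GRAY).astype(int)
o=robot.observe();t=o['tcp_pos'];print(t,o['contact_force'])
for b in robot.boxes_of('stylus',w)[:2]+robot.boxes_of('casting',w)[:1]: print(b)
print('pred point',proj(w,t-[0,0,58.7]),'nose',proj(w,t-[0,0,42.7]))
q=(582.3,-29.5,.176)
S=np.array([[-56,0,37],[-37,0,37],[-18,0,37],[0,0,37],[14.8,3.3,37],[26.8,12.5,37],[34.5,21.7,37],[42.2,30.9,37]])
W=F(*q,S);u=proj(w,W);print(W,u)
# profiles across the seam (fixture y) at top-face height at several x
for x in(-50,-37,-25,-10,0):
    ys=np.arange(-20,20.1,1.);P=F(*q,np.c_[np.full(len(ys),x),ys,np.full(len(ys),42)]);uv=proj(w,P)
    print(x,cv2.remap(g.astype(np.float32),uv[None,:,0].astype(np.float32),uv[None,:,1].astype(np.float32),1)[0].astype(int))
for r in range(220,262,3): print(r,g[r,290:345:2])
E
```

```text
[527.  -37.9 166. ] [-0.2  0.  -0.3]
{'extent': [287.2, 239.0, 344.7, 417.9], 'conf': 0.95}
{'extent': [238.2, 35.7, 378.2, 229.1], 'conf': 0.68}
pred point [[315.5 241. ]] nose [[315.5 250.8]]
[[527.2 -39.3  37. ]
 [545.9 -36.   37. ]
 [564.6 -32.7  37. ]
 [582.3 -29.5  37. ]
 [596.3 -23.7  37. ]
 [606.5 -12.5  37. ]
 [612.5  -2.1  37. ]
 [618.4   8.3  37. ]] [[317.4 209.1]
 [317.7 183.8]
 [318.  157.5]
 [318.3 131.6]
 [313.8 109.4]
 [300.4  90.8]
 [286.7  78.5]
 [272.7  66. ]]
-50 [ 61  57  57  54  72 100 106 107 107 114 129 135 135 134 130 118 115 114 115 117 115 113 113 113 111 111 114 131 134 136 135 130 111 107 107 106 101  61  54  52  54]
-37 [ 86  86  85  93 138 158 160 168 164 170 207 209 212 210 203 173 172 170 163 158 144 123 113 113 112 113 118 135 137 138 135 130 108 107 107 109 104  79  55  53  55]
-25 [210 211 210 209 177 158 161 165 162 173 205 210 210 210 196 138 168 170 171 170 172 174 177 178 175 173 185 208 210 209 210 198 163 158 156 157 153 131 166 208 210]
-10 [211 210 211 207 171 158 161 165 157 145 206 210 211 211 194 164 169 169 169 170 171 174 178 178 177 1
[... 931 characters left out ...]
56 54 52 55 50 53 59 56 53 55 58 56 53 60]
241 [57 56 56 53 53 53 55 54 53 55 57 67 97 99 89 56 54 49 54 58 54 55 53 56 55 54 54 61]
244 [54 54 56 54 56 54 54 51 55 56 55 86 71 71 79 60 56 52 57 57 58 50 58 58 53 52 60 55]
247 [48 56 51 52 54 55 56 54 54 55 53 56 62 68 68 55 55 54 56 52 55 54 53 52 50 62 63 58]
250 [54 57 56 54 56 52 54 53 56 55 55 63 61 63 63 64 55 49 54 50 53 56 52 51 57 58 52 53]
253 [55 53 50 55 54 56 54 53 55 56 68 69 69 72 72 71 65 53 52 52 54 56 52 75 80 51 54 51]
256 [57 62 62 63 61 60 59 63 58 66 68 71 74 73 67 71 73 67 60 58 57 54 57 57 57 57 58 54]
259 [130 128 132 129 130 127 129 127  81  67  68  71  71  71  69  68  70  69  99 182 197 131 133 132 132 128 129 131]
```

```bash
cat > fit.py <<'E'
from h import *
np.set_printoptions(precision=2,suppress=True,linewidth=250)
def prof(w,q,pts,n,z,rng):
    g=cv2.GaussianBlur(cv2.cvtColor(w['pixels'],cv2.COLOR_BGR2GRAY),(3,3),0).astype(np.float32)
    P=F(*q,np.c_[np.array(pts)[None,:]+np.array(rng)[:,None]*np.array(n)[None,:],np.full(len(rng),z)])
    uv=proj(w,P).astype(np.float32);return cv2.remap(g,uv[None,:,0],uv[None,:,1],1)[0]
E
python3 - <<'E'
from fit import *
w=snap('wrist');q=(582.3,-29.5,.176);a=np.radians(50);n=np.array([-np.sin(a),np.cos(a)]);e=np.array([26.8,12.5]);d=np.array([np.cos(a),np.sin(a)])
r=np.arange(-20,20.1,.5)
def edges(v):  # strong gradients
    gr=np.diff(v);k=[i for i in range(1,len(gr)-1) if abs(gr[i])>9 and abs(gr[i])>=abs(gr[i-1]) and abs(gr[i])>abs(gr[i+1])]
    return [(float(r[i]+.25),int(gr[i])) for i in k]
for s in(4,10,16,22,26): print('spig',s,edges(prof(w,q,e+s*d,n,42,r)))
for x in(-45,-30,-20,-10): print('leg',x,edges(prof(w,q,[x,0],[0,1],42,r)))
for s in(25,):
    c=np.array([0,35]);b=np.radians(s);print('bend',edges(prof(w,q,c+35*np.array([np.sin(b),-np.cos(b)]),[-np.sin(b),np.cos(b)],42,r)))
for off in(-9,9): print('spigot end along',edges(prof(w,q,e+32*d+off*n,d,42,r)),'flange end',edges(prof(w,q,[-70,off],[1,0],42,r)))
E
```

```text
spig 4 [(-16.25, 23), (-10.75, 13), (-5.25, -13), (6.75, 9), (11.25, -17), (16.75, -17)]
spig 10 [(-19.25, -14), (-18.25, -17), (-16.25, 31), (-10.75, 11), (-5.75, -24), (11.25, -17), (16.75, -17)]
spig 16 [(-18.25, -21), (-16.25, 21), (-10.75, 12), (-5.75, -11), (11.25, -23), (16.75, -18)]
spig 22 [(-16.25, 22), (-10.75, 16), (-5.75, -15), (6.25, 10), (11.25, -18), (16.75, -17)]
spig 26 [(-16.25, 23), (-10.75, 12), (-5.75, -24), (-3.75, 10), (6.25, 9), (11.25, -19), (16.75, -16)]
leg -45 [(-15.75, 9), (-12.75, -9)]
leg -30 [(-16.25, -12), (-10.75, 13), (-5.75, -9), (6.25, 10), (11.25, -18), (16.75, -26)]
leg -20 [(-16.25, -15), (-10.75, 17), (-5.75, -12), (6.25, 10), (11.25, -20), (16.75, -21)]
leg -10 [(-15.75, -12), (-10.25, 13), (-5.75, -10), (6.25, 10), (11.25, -19), (17.75, 17)]
bend [(-16.25, 20), (-10.75, 17), (-5.25, -13), (6.75, 9), (11.75, -15), (16.75, -18)]
spigot end along [(-0.25, -20), (11.75, -17)] flange end [(-0.25, 18)]
spigot end along [(-0.25, -25), (12.25, -12)] flange end [(-0.25, 18)]
```

```bash
cat > path.py <<'E'
from h import *
q=(582.3,-29.5,.176)
def seam(s):  # s mm along seam from casting x=-56
    x=-56+s
    L=35*np.radians(50)
    if x<=0: p=[x,0]
    elif x<=L: b=x/35;p=[35*np.sin(b),35-35*np.cos(b)]
    else: p=np.array([26.8,12.5])+(x-L)*np.array([np.cos(np.radians(50)),np.sin(np.radians(50))])
    return F(*q,[p[0]-.2,p[1]+.28,0])[0][:2]
E
python3 - <<'E'
from path import *
delta([*seam(0),105],.185);delta([*seam(0),93],.185)
E
```

```text
tcp [526.96 -38.43 165.99] yaw 0.1861 t 15.9 -> delta cm [-0.019  0.061  6.099] turn 0.001091439805794403
tcp [526.96 -38.43 165.99] yaw 0.1861 t 15.9 -> delta cm [-0.019  0.061  7.299] turn 0.001091439805794403
```

>>> drive_tool:
  rows:
    - [0,0.06,2,0,0.5]
    - [0,0.06,4,0,0.5]
    - [0,0.06,5.5,0,0.5]
    - [0,0.06,6.1,0,0.5]
    - [0,0.06,6.1,0,0.5]
    - [0,0.06,6.1,0,0.5]
    - [0,0.06,6.1,0,0.5]
    - [0,0.06,6.1,0,0.5]

```text
time: 16.7
tcp_pos: [527.3, -39.9, 105.4]
tcp_rot: [3.141, -0.001, 0.185]
contact_force: [0.2, 0.6, -0.7]
opening: 12.1
finger_force: 58.6
```

```bash
python3 - <<'E'
from path import *
from fit import prof
np.set_printoptions(precision=2,suppress=True,linewidth=250)
w=snap('wrist','w14.png');g=cv2.cvtColor(w['pixels'],cv2.COLOR_BGR2GRAY).astype(int)
o=robot.observe();t=o['tcp_pos'];print(o['contact_force'])
delta([*seam(0),93],.185)
print('pred ball',proj(w,t-[0,0,56.2]),'seam0',proj(w,[*seam(0),37]))
for r in range(222,258,3): print(r,g[r,290:346:2])
r=np.arange(-20,20.1,1);print(prof(w,q,[-40,0],[0,1],42,r).astype(int));print(prof(w,q,[-50,0],[0,1],42,r).astype(int))
E
```

```text
[ 0.54  1.24 -0.76]
tcp [527.14 -39.89 105.22] yaw 0.1848 t 16.75 -> delta cm [-0.01 -0.09  1.22] turn -0.00021383030861205077
pred ball [[315.27 242.55]] seam0 [[313.87 235.9 ]]
222 [119 122 120 146 149 151 145 129 123 125 125 125 123 123 127 125 126 135 146 147 148 143 118 121 115 117  74  59]
225 [119 119 123 147 150 146 145 128 121 125 126 123 127 126 126 127 127 140 146 147 147 138 120 120 118 115  66  58]
228 [118 119 123 146 148 147 145 129 124 124 126 125 126 127 128 129 127 140 147 151 149 139 118 123 115 118  64  60]
231 [118 119 120 148 148 147 147 125 121 126 126 127 124 126 126 128 127 140 148 147 144 137 118 121 116 114  74  69]
234 [119 118 124 146 150 148 144 129 119 125 128 122 127 128 126 128 128 140 147 147 146 134 118 121 117 116 109 119]
237 [122 119 122 144 148 147 143 126 123 125 125 124 127 124 125 126 126 140 148 148 147 133 119 123 117 119  94  89]
240 [117 118 122 147 148 147 145 128 121 124 128 120 101  98 104 126 128 144 146 145 148 132 121 122 115 117  92  86]
243 [120 120 122 146 146 147 143 126 122 124 123 104  87  80  95 112 128 142 145 148 146 127 118 121 116 115  88  89]
246 [ 94 110 119 145 144 146 144 127 124 127 123 110  75  76  86 123 127 145 148 147 144 126 118 111  99  88  88  88]
249 [144 145 143 145 145 148 144 130 124 123 121  76  70  71  72 101 127 143 146 145 149 148 140 141 137 137 139 138]
252 [147 146 147 149 145 144 146 130 124 123  78  72  75  78  78  73 100 144 146 147 149 144 145 144 146 146 145 149]
255 [146 146 145 146 145 146 144 130 125  88  77  79  78  78  79  77  82 114 148 149 145 144 144 145 145 143 148 147]
[ 89  88  87  88 107 125 125 122 120 126 143 148 148 147 142 130 127 126 125 125 126 124 124 127 124 123 128 144 149 149 149 141 123 119 119 118 117  99  86  85  85]
[ 62  59  60  61  80 111 117 119 119 124 141 148 148 147 142 130 127 126 127 127 125 123 124 125 123 122 128 142 146 146 148 141 125 119 118 118 106  72  59  59  60]
```

>>> drive_tool:
  rows:
    - [0,-0.12,0,0,0.5]
    - [0,-0.12,0.3,0,0.5]
    - [0,-0.12,0.6,0,0.5]
    - [0,-0.12,0.8,0,0.5]
    - [0,-0.12,1.0,0,0.5]
    - [0,-0.12,1.2,0,0.5]
    - [0,-0.12,1.2,0,0.5]
    - [0,-0.12,1.2,0,0.5]

```text
time: 17.55
tcp_pos: [526.8, -38.7, 92.8]
tcp_rot: [3.142, -0.0, 0.185]
contact_force: [0.3, 0.5, 0.5]
opening: 12.6
finger_force: 58.6
```

```bash
python3 - <<'E'
from path import *
np.set_printoptions(precision=2,suppress=True,linewidth=250)
w=snap('wrist','w15.png');g=cv2.cvtColor(w['pixels'],cv2.COLOR_BGR2GRAY).astype(int)
o=robot.observe();t=o['tcp_pos'];print(o['contact_force'])
delta([*seam(0),93],.185)
print('pred ball, pressed 0/4/8',proj(w,[t-[0,0,56.2],t-[0,0,52.2],t-[0,0,48.2]]),'nose',proj(w,t-[0,0,42.7]))
for r in range(232,262,2): print(r,g[r,294:340:2])
E
```

```text
[-0.18 -0.81  0.98]
tcp [526.76 -38.7   92.84] yaw 0.1848 t 17.6 -> delta cm [ 0.01  0.04 -0.02] turn -0.00018757103576300116
pred ball, pressed 0/4/8 [[315.36 242.41]
 [315.36 244.8 ]
 [315.36 247.27]] nose [[315.35 250.8 ]]
232 [122 130 151 149 148 149 128 125 127 128 125 128 128 127 129 128 130 149 150 151 149 125 121]
234 [121 131 151 151 149 147 128 125 129 129 125 128 129 130 128 127 129 149 149 152 147 123 124]
236 [123 132 152 149 150 148 130 126 125 128 127 130 127 131 129 127 133 150 151 150 148 122 122]
238 [123 131 152 148 148 147 126 125 129 126 125 127 128 129 128 129 130 148 152 152 147 122 122]
240 [121 130 151 149 146 145 128 123 125 130 126 124 127 129 129 128 132 149 149 151 148 121 125]
242 [121 124 151 150 148 146 126 126 126 124 101  95 103 125 130 129 134 150 150 149 150 124 123]
244 [122 124 149 150 149 145 129 122 127 107 100  95 107 121 129 131 133 148 150 150 147 123 121]
246 [123 124 149 149 148 146 128 124 127 107  83  78  89 114 130 130 135 148 152 148 148 121 125]
248 [120 125 148 146 148 146 127 124 128  97  72  71  77 122 132 128 135 151 149 149 147 120 123]
250 [122 125 148 145 147 144 127 123 113  74  72  70  70  85 128 132 138 149 149 148 145 120 122]
252 [120 126 150 148 149 147 127 122  83  74  75  77  77  74  99 128 135 149 147 149 147 123 123]
254 [106 125 149 148 146 144 128 106  78  79  81  77  80  80  79 124 140 148 147 149 146 119 113]
256 [144 145 151 151 146 144 128  83  78  78  81  80  77  78  80  88 137 153 150 149 149 147 139]
258 [149 148 149 146 147 148  99  75  80  81  81  81  82  81  79  79 127 148 146 151 150 148 146]
260 [147 148 144 147 148 147  84  78  78  76  79  81  79  78  80  77 110 146 149 151 148 145 145]
```

```bash
python3 - <<'E'
from path import *
y=.1848;c,s=np.cos(y),np.sin(y);ss=np.arange(0,113,2.)
P=np.array([seam(k) for k in ss]);T=np.c_[c*P[:,0]+s*P[:,1],s*P[:,0]-c*P[:,1]]/10
for k in range(0,56,8): print(ss[k],(T[k+1:k+9]-T[k]).round(2).tolist())
E
```

```text
0.0 [[0.2, 0.0], [0.4, 0.0], [0.6, 0.01], [0.8, 0.01], [1.0, 0.01], [1.2, 0.01], [1.4, 0.01], [1.6, 0.01]]
16.0 [[0.2, 0.0], [0.4, 0.0], [0.6, 0.01], [0.8, 0.01], [1.0, 0.01], [1.2, 0.01], [1.4, 0.01], [1.6, 0.01]]
32.0 [[0.2, 0.0], [0.4, 0.0], [0.6, 0.01], [0.8, 0.01], [1.0, 0.01], [1.2, 0.01], [1.4, 0.01], [1.6, 0.01]]
48.0 [[0.2, 0.0], [0.4, 0.0], [0.6, 0.01], [0.8, 0.01], [1.0, 0.0], [1.2, -0.01], [1.4, -0.04], [1.59, -0.08]]
64.0 [[0.19, -0.05], [0.38, -0.11], [0.57, -0.18], [0.75, -0.26], [0.93, -0.35], [1.1, -0.46], [1.27, -0.57], [1.43, -0.69]]
80.0 [[0.15, -0.13], [0.3, -0.27], [0.43, -0.41], [0.56, -0.57], [0.69, -0.72], [0.82, -0.87], [0.95, -1.02], [1.08, -1.17]]
96.0 [[0.13, -0.15], [0.26, -0.3], [0.39, -0.46], [0.52, -0.61], [0.65, -0.76], [0.78, -0.91], [0.91, -1.06], [1.04, -1.22]]
```

>>> drive_tool:
  rows:
    - [0.2,0,0,0,0.5]
    - [0.4,0,0,0,0.5]
    - [0.6,0.01,0,0,0.5]
    - [0.8,0.01,0,0,0.5]
    - [1.0,0.01,0,0,0.5]
    - [1.2,0.01,0,0,0.5]
    - [1.4,0.01,0,0,0.5]
    - [1.6,0.01,0,0,0.5]

```text
time: 18.4
tcp_pos: [542.7, -35.8, 92.7]
tcp_rot: [3.142, -0.0, 0.185]
contact_force: [-0.1, -0.6, 0.6]
opening: 12.5
finger_force: 58.5
```

```bash
cat > chk.py <<'E'
from path import *
import sys
w=snap('wrist');g=cv2.cvtColor(w['pixels'],cv2.COLOR_BGR2GRAY).astype(int)
o=robot.observe();print(o['contact_force'].round(2))
delta([*seam(float(sys.argv[1])),93],.1848,o)
for r in range(236,252,2): print(r,g[r,294:340:2])
E
python3 chk.py 16
```

```text
[ 0.19 -0.6   0.75]
tcp [542.96 -35.81  92.73] yaw 0.1848 t 18.45 -> delta cm [-0.037  0.039 -0.027] turn 1.4472865264125723e-05
236 [126 130 156 154 156 151 132 129 132 133 130 131 131 133 134 135 132 151
 153 154 154 129 122]
238 [127 132 158 157 157 151 130 126 132 131 131 128 132 132 130 134 136 152
 155 154 155 128 124]
240 [125 128 157 156 156 152 132 127 132 132 130 132 133 131 132 133 137 152
 152 154 154 129 123]
242 [127 128 156 155 152 151 132 128 131 131 110 102 117 130 133 132 138 152
 154 152 152 129 124]
244 [125 132 154 156 156 152 133 127 131 112 112 109 109 125 132 133 137 151
 154 153 152 128 125]
246 [127 130 158 154 154 150 133 129 129 112  89  81 100 118 132 133 137 154
 153 154 155 129 126]
248 [126 128 155 156 155 153 134 131 131 112  77  74  80 125 133 133 135 155
 155 154 154 128 123]
250 [128 127 156 153 154 151 133 127 126  79  71  77  73  87 129 135 138 154
 155 154 151 124 126]
```

Tracking well, with the ball centred and the compression unchanged. Continuing.

>>> drive_tool:
  rows:
    - [0.2,0,0,0,0.5]
    - [0.4,0,0,0,0.5]
    - [0.6,0.01,0,0,0.5]
    - [0.8,0.01,0,0,0.5]
    - [1.0,0.01,0,0,0.5]
    - [1.2,0.01,0,0,0.5]
    - [1.4,0.01,0,0,0.5]
    - [1.6,0.01,0,0,0.5]

```text
time: 19.25
tcp_pos: [558.4, -33.0, 92.7]
tcp_rot: [3.142, -0.0, 0.185]
contact_force: [-0.6, -1.5, 0.6]
opening: 12.5
finger_force: 58.5
```

>>> drive_tool:
  rows:
    - [0.2,0,0,0,0.5]
    - [0.4,0,0,0,0.5]
    - [0.6,0.01,0,0,0.5]
    - [0.8,0.01,0,0,0.5]
    - [1.0,0.01,0,0,0.5]
    - [1.2,0.01,0,0,0.5]
    - [1.4,0.01,0,0,0.5]
    - [1.6,0.01,0,0,0.5]

```text
time: 20.05
tcp_pos: [574.1, -30.1, 92.7]
tcp_rot: [3.142, 0.0, 0.185]
contact_force: [-0.8, -1.9, 0.9]
opening: 12.5
finger_force: 58.5
```

```bash
python3 chk.py 48
```

```text
[ 0.44 -0.81  0.15]
tcp [574.46 -30.1   92.76] yaw 0.1848 t 20.1 -> delta cm [-0.038  0.05  -0.024] turn 1.8219434708144355e-05
236 [128 128 155 156 156 159 141 132 132 135 130 136 130 131 131 133 134 149
 156 153 155 136 123]
238 [126 129 153 157 158 152 139 134 134 136 133 134 129 130 133 132 133 150
 153 154 154 137 122]
240 [127 127 155 158 160 157 141 133 136 137 135 130 132 133 132 130 132 152
 151 152 151 135 123]
242 [126 125 156 156 156 158 143 132 130 132 113 102 118 130 132 134 134 149
 157 154 154 134 125]
244 [127 131 156 158 157 154 140 131 134 114 116 112 110 123 132 131 135 148
 155 152 154 128 124]
246 [128 130 155 156 154 155 139 131 131 110  91  85  98 114 129 132 133 151
 151 153 154 128 123]
248 [125 127 153 153 156 155 139 131 134 114  76  75  79 123 129 130 133 153
 154 153 153 129 125]
250 [125 131 151 154 156 153 140 130 128  81  73  76  77  87 132 132 133 151
 154 152 154 132 122]
```

>>> drive_tool:
  rows:
    - [0.2,0.01,0,0,0.5]
    - [0.4,0.02,0,0,0.5]
    - [0.6,0.03,0,0,0.5]
    - [0.8,0.04,0,0,0.5]
    - [1.0,0.04,0,0,0.5]
    - [1.2,0.03,0,0,0.5]
    - [1.4,0,0,0,0.5]
    - [1.59,-0.04,0,0,0.5]

```text
time: 20.9
tcp_pos: [589.7, -26.8, 92.7]
tcp_rot: [3.142, -0.0, 0.185]
contact_force: [0.1, -1.0, 1.4]
opening: 12.8
finger_force: 58.5
```

>>> drive_tool:
  rows:
    - [0.19,-0.05,0,0,0.5]
    - [0.38,-0.11,0,0,0.5]
    - [0.57,-0.18,0,0,0.5]
    - [0.75,-0.26,0,0,0.5]
    - [0.93,-0.35,0,0,0.5]
    - [1.1,-0.46,0,0,0.5]
    - [1.27,-0.57,0,0,0.5]
    - [1.43,-0.69,0,0,0.5]

```text
time: 21.7
tcp_pos: [602.5, -17.4, 92.8]
tcp_rot: [3.141, -0.0, 0.185]
contact_force: [-0.5, -0.2, 0.3]
opening: 12.5
finger_force: 58.6
```

```bash
python3 chk.py 80
```

```text
[0.76 1.21 0.57]
tcp [602.72 -17.01  92.77] yaw 0.1849 t 21.75 -> delta cm [-0.033  0.052 -0.023] turn 9.211036376507997e-05
236 [135 136 136 139 135 135 138 138 131 125 127 124 127 131 151 153 152 151
 149 146 125 126 127]
238 [136 134 135 135 138 137 138 139 134 127 127 128 129 129 133 151 151 146
 151 150 135 128 127]
240 [146 135 136 136 138 144 141 139 135 135 131 125 125 126 127 129 146 153
 151 151 150 130 129]
242 [150 149 139 137 140 142 141 134 133 135 106 105 102 126 125 124 137 154
 149 152 152 142 129]
244 [152 151 151 139 143 141 136 138 138 114 113 101 115 110 124 129 128 147
 152 152 151 153 134]
246 [150 152 150 155 146 137 137 135 138 118  85  85  87 107 126 126 125 130
 153 153 154 152 148]
248 [151 154 158 160 156 139 134 136 138 111  77  76  78 113 128 125 126 129
 142 150 151 153 151]
250 [146 156 159 156 152 152 140 139 132  80  75  76  74  78 120 127 130 128
 128 149 153 151 148]
```

>>> drive_tool:
  rows:
    - [0.15,-0.13,0,0,0.5]
    - [0.3,-0.27,0,0,0.5]
    - [0.43,-0.41,0,0,0.5]
    - [0.56,-0.57,0,0,0.5]
    - [0.69,-0.72,0,0,0.5]
    - [0.82,-0.87,0,0,0.5]
    - [0.95,-1.02,0,0,0.5]
    - [1.08,-1.17,0,0,0.5]

```text
time: 22.55
tcp_pos: [610.9, -3.8, 92.7]
tcp_rot: [3.142, -0.0, 0.185]
contact_force: [0.9, -2.1, 0.5]
opening: 12.6
finger_force: 58.5
```

>>> drive_tool:
  rows:
    - [0.13,-0.15,0,0,0.5]
    - [0.26,-0.3,0,0,0.5]
    - [0.39,-0.46,0,0,0.5]
    - [0.52,-0.61,0,0,0.5]
    - [0.65,-0.76,0,0,0.5]
    - [0.78,-0.91,0,0,0.5]
    - [0.94,-1.09,0,0,0.5]
    - [0.94,-1.09,0,0,0.5]

```text
time: 23.35
tcp_pos: [618.3, 9.0, 92.7]
tcp_rot: [-3.141, -0.001, 0.185]
contact_force: [2.2, 0.5, 1.3]
opening: 12.5
finger_force: 58.6
```

```bash
python3 chk.py 110.5
```

```text
[1.42 0.62 0.84]
tcp [618.26   8.92  92.76] yaw 0.1849 t 23.4 -> delta cm [-0.013  0.04  -0.024] turn 0.00014662238318038923
236 [114 119 125 127 126 115 121 117 116 114 110 113 114 116 132 138 134 137
 137 139 130 117 117]
238 [112 117 121 125 110 114 122 124 121 116 114 116 113 111 117 137 139 139
 138 141 138 136 123]
240 [102 112 113  99 105 123 124 125 122 123 113 103 108 113 113 114 130 137
 135 136 137 138 133]
242 [ 85  99  85  89 120 123 123 124 124 111  97 100  95 107 112 112 116 125
 137 135 137 138 135]
244 [ 78  76  80 118 124 123 126 125 127 100  90  78  90  96 113 113 115 114
 122 138 140 139 141]
246 [ 79  79 125 134 126 123 122 124 123 105  73  71  73 105 112 113 111 114
 116 117 136 138 139]
248 [ 79 116 139 137 135 128 121 122 121  76  66  69  64  96 117 115 119 113
 112 113 117 134 137]
250 [111 134 132 137 133 136 129 121 110  66  66  68  67  63 110 121 117 114
 116 115 113 110 128]
```

>>> drive_tool:
  rows:
    - [0,0,-0.5,0,0.5]
    - [0,0,-1.5,0,0.5]
    - [0,0,-3.5,0,0.5]
    - [0,0,-6,0,0.5]
    - [0,0,-8.5,0,0.5]
    - [0,0,-9.6,0,0.5]
    - [-0.3,-2,-9.6,0,0.5]
    - [-0.8,-5.5,-9.6,0,0.5]

```text
time: 24.2
tcp_pos: [599.5, 60.9, 187.8]
tcp_rot: [-3.141, 0.001, 0.182]
contact_force: [0.2, 0.6, -1.0]
opening: 12.6
finger_force: 58.5
```

>>> drive_tool:
  rows:
    - [-0.6,-4,0,0,0.5]
    - [-1.2,-8,0,0,0.5]
    - [-1.8,-12,0,0,0.5]
    - [-2.3,-15,0,0,0.5]
    - [-2.5,-17,0,0,0.5]
    - [-2.5,-17,0,0,0.5]
    - [-2.5,-17,0,0,0.5]
    - [-2.5,-17,0,0,0.5]

```text
time: 25.0
tcp_pos: [544.1, 223.0, 188.2]
tcp_rot: [3.141, 0.001, 0.184]
contact_force: [0.6, -0.7, -1.1]
opening: 12.4
finger_force: 58.5
```

```bash
python3 - <<'E'
from h import *
np.set_printoptions(precision=1,suppress=True,linewidth=250)
delta([544.2,224.45,187],.1848)
w=snap('wrist','w20.png');g=cv2.cvtColor(w['pixels'],cv2.COLOR_BGR2GRAY).astype(int)
# dx check of probe in hand: disc
for r in (384,392,400,408): print(r,g[r,286:350:3])
s=snap('scene');
for t in ('clamp_grip','scraper'): print(t,robot.boxes_of(t,s)[:1])
E
```

```text
tcp [544.1 223.  188.2] yaw 0.1841 t 25.0 -> delta cm [ 0.  -0.1  0.1] turn -0.0007157177694047667
384 [ 16  17  32  60  67  70  84 110 114 115 118 115 115 102  77  72  61  60  32  11  17  26]
392 [ 10  15  53  78 108 114 113 111 110 108 106 106 108 104 107 104 103  68  32  12  16  21]
400 [ 26  22  44 110 111 111 108 109 101 105 105 109 104 108 106 106 105 100  38  20  19  14]
408 [ 19  22  21  69 105 106 106 105 104 106 102 107 107 109 108 109 104  39  28  18  24  19]
clamp_grip [{'extent': [259.3, 300.6, 301.6, 344.1], 'conf': 0.83}]
scraper [{'extent': [300.6, 261.7, 368.0, 299.6], 'conf': 0.52}]
```

>>> drive_tool:
  rows:
    - [0,-0.14,0,0,0.5]
    - [0,-0.14,0,0,0.5]
    - [0,-0.14,0,0,0.5]
    - [0,-0.14,0,0,0.5]

```text
time: 25.6
tcp_pos: [544.0, 225.0, 188.7]
tcp_rot: [-3.142, -0.0, 0.185]
contact_force: [-0.1, 0.4, -0.5]
opening: 12.3
finger_force: 58.5
```

```bash
python3 - <<'E'
from h import *
delta([544.2,224.45,92.5],.1848)
E
```

```text
tcp [543.99 224.96 188.74] yaw 0.1847 t 25.6 -> delta cm [0.011 0.054 9.624] turn -5.501887261680216e-05
```

>>> drive_tool:
  rows:
    - [0.01,0.04,1,0,0.5]
    - [0.01,0.04,3,0,0.5]
    - [0.01,0.04,5,0,0.5]
    - [0.01,0.04,7,0,0.5]
    - [0.01,0.04,8.3,0,0.5]
    - [0.01,0.04,9,0,0.5]
    - [0.01,0.04,9,0,0.5]

```text
time: 26.3
tcp_pos: [543.7, 224.5, 97.6]
tcp_rot: [3.142, 0.002, 0.185]
contact_force: [-0.0, -0.4, -1.6]
opening: 12.4
finger_force: 58.5
```

>>> drive_tool:
  rows:
    - [0,0,0.2,0,0.5]
    - [0,0,0.4,0,0.5]
    - [0,0,0.6,0,0.5]
    - [0,0,0.65,0,0.5]
    - [0,0,0.65,0,0.5]

```text
time: 26.8
tcp_pos: [544.2, 224.6, 92.3]
tcp_rot: [-3.142, -0.0, 0.185]
contact_force: [0.7, 0.7, -1.9]
opening: 12.4
finger_force: 58.5
```

>>> drive_tool:
  rows:
    - [0,0,0.05,0,0.5]
    - [0,0,0.1,0,0.5]
    - [0,0,0.1,0,0.5]

```text
time: 27.1
tcp_pos: [544.3, 224.6, 91.8]
tcp_rot: [3.142, -0.001, 0.185]
contact_force: [-2.1, -0.5, 3.7]
opening: 12.5
finger_force: 59.1
```

Seated, with 3.7 N upward at z 91.8. Release slowly, then rise.

>>> drive_tool:
  rows:
    - [0,0,0,0,1.4]
    - [0,0,0,0,1.8]
    - [0,0,0,0,2.6]
    - [0,0,0,0,4]
    - [0,0,0,0,5]
    - [0,0,0,0,5]
    - [0,0,-1,0,5]
    - [0,0,-3,0,5]

```text
time: 27.9
tcp_pos: [543.5, 224.5, 120.9]
tcp_rot: [3.142, 0.003, 0.185]
contact_force: [-0.3, 0.7, 0.8]
opening: 50.0
finger_force: 0.0
```

>>> drive_tool:
  rows:
    - [0,0,-2,0,5]
    - [0,0,-5,0,5]
    - [0,0,-8,0,5]
    - [1.5,0,-9,0,5]
    - [3,0,-9,0,5]
    - [3,0,-9,0,5]
    - [3,0,-9,0,5]
    - [3,0,-9,0,5]

```text
time: 28.7
tcp_pos: [573.0, 230.1, 211.3]
tcp_rot: [-3.142, 0.001, 0.185]
contact_force: [0.2, -0.3, 0.4]
opening: 50.1
finger_force: 0.0
```

```bash
python3 - <<'E'
from h import *
np.set_printoptions(precision=1,suppress=True,linewidth=250)
o=robot.observe();print(o['tcp_pos'],o['opening'],o['contact_force'])
w=snap('wrist','w30.png');g=cv2.cvtColor(w['pixels'],cv2.COLOR_BGR2GRAY).astype(int)
for t in('stylus','scraper'): print(t,[(b['conf'],np.array(b['extent'])) for b in robot.boxes_of(t,w)[:2]])
print('seated pred',proj(w,[[544.2,224.5,168],[544.2,224.5,110],[547,306,155]]))
b=robot.boxes_of('stylus',w)[0]['extent']
for r in range(int(b[3])-48,int(b[3])+4,4): print(r,g[r,284:346:2])
s=snap('scene','s30.png');t=snap('top','t30.png')
for n,p in(('s',s),('t',t)):
  for k in('stylus','clamp_grip','clamp_pad'): print(n,k,[(b['conf'],np.array(b['extent'])) for b in robot.boxes_of(k,p)[:2]])
# changes vs the start around clamp: shut handle prediction
q=(582.3,-29.5,.176);print(proj(s,F(*q,[[-21,-113-42,42],[-21,-113-108,42]])),proj(t,F(*q,[[-21,-113-42,42],[-21,-113-108,42]])))
E
```

```text
[573.  230.1 211.3] 50.147675678956 [ 0.2 -0.3  0.4]
stylus [(0.61, array([300.1, 242.6, 332.1, 308. ])), (0.54, array([547.4, 160.8, 640. , 311.6]))]
scraper [(0.66, array([168.2, 215.9, 215.8, 268.6]))]
seated pred [[315.7 298.2]
 [315.7 259.6]
 [180.3 260.7]]
260 [175 178 178 181 159 110 108 109  96 101 102  70  50  48  35  28  33  31  40  55  39  96 103 101  98 110 110  99  67  90 117]
264 [176 177 179 178 121 108 109 108  99  99 100  54  45  57  46  40  34  40  53  58  40  69  96 100 108 111 109  91 108 114 120]
268 [180 177 178 174 113 111 109 112 109 101  94  48  38  55  61  60  55  57  61  50  33  58 100 107 110 112 113 114 114 115 116]
272 [179 177 176 120 110 107 108 111 110 118 168  55  42  39  60  59  63  63  52  33  43  56 110 111 110 112 166 116 111 114 116]
276 [177 181 172  79  69  69  76  77  91 156 173  55  48  33  37  34  38  37  25  38  48  44 109 109 111 133 132 119 112 113 112]
280 [179 177 171 112 112 114 112 113 110 171 147  40  63  53  40  33  34  35  45  59  49  41 106 111 111 172 175 120 116 119 119]
284 [179 177 176 180 177 177 175 176 177 178 121  45  34 
[... 646 characters left out ...]
101 105 107 104 105 107 109 109 102 112 116 114 116 118 118 118 121 117 118]
308 [114 112 113 116 119 115 114 109 119 120 118 116 116 119 117 110 110 112 111 111 112 114 111 110 118 117 116 117 116 119 124]
s stylus [(0.49, array([394.9, 178.5, 407.4, 218.7])), (0.49, array([256.9, 300.2, 294.4, 343.8]))]
s clamp_grip [(0.7, array([262.1, 299. , 300.4, 345.1]))]
s clamp_pad [(0.5, array([303. , 261.4, 370.5, 301.7])), (0.5, array([423.5, 239.1, 448.5, 286.2]))]
t stylus [(0.22, array([169.4, 191.1, 245.9, 239.7]))]
t clamp_grip [(0.7, array([394.1, 185.3, 450.9, 204.9])), (0.43, array([172.4, 187.5, 246.4, 241.9]))]
t clamp_pad []
[[281.3 321.5]
 [259.7 342.6]] [[419.  196.7]
 [449.3 191.1]]
```

```bash
python3 -c "
from cell import robot
print(robot.job_done())"
```

```text
the job is handed in; nothing more can be done
None
```

The job is handed in: clamp pushed shut, the whole seam probed from flange to spigot at about 2 cm/s, and the probe hung back upright in its fork. The interface did not report the verdict, but my final measurements put the clamp shut and the probe seated to about 1 mm.

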